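# Shut a thermal cycler and set its lid knob in the click stop

## Task

The samples are loaded in the open thermal cycler. Shut its lid fully, then turn the round knob on the lid clockwise until you feel its spring pin drop into the hidden notch, and let go with the pin seated there, its red tail level with the knob's top. Leave the racks, tip box, marker and other things on the bench where they are.

Things in the scene. Friction and masses are not known exactly. Their poses are not given: they have to be found in the camera images.
- cycler: Cream bench-top thermal cycler, fixed to the bench, 295 x 220 mm. Origin: centre of the underside; -x is its front (sloping console with screen and keypad), +x its back, z up. The base is 100 mm high; the shut lid reaches 192 mm. It is the only one with its lid open: a second, shut cycler stands at the left side of the bench.
- lid (a joint): Lid hinge angle in rad: 0 fully shut, grows as the front of the lid rises; starts between 0.35 and 0.7. The hinge is stiff enough that the lid stays where it is left; about 2 to 6 N at the lip moves it down.
- lid_hinge (a point): Point on the lid's hinge axis (which runs along the cycler's y), mid-width at the back of the base, 115 mm behind the cycler's origin and 104 mm up; axes as the cycler's; does not move with the lid.
- lid_lip (a point): Middle of the top face of the dark blue lip on the lid's front edge, where the lid can be pushed down; 182 mm before and 11 mm above the hinge axis when shut. Lip 100 mm wide, 10 mm thick; from 13 mm ahead of this point to the lid's body 17 mm behind it. Axes are the lid's: x to the hinge, z out of the lip's top face.
- knob_top (a point): Centre of the top of the round black knob on the lid's sloping top; z points out along its axis, which leans 28 degrees from vertical to the cycler's front when the lid is shut. It turns along. Knob 52 mm across, 32 mm tall, ribbed; top 36 mm above the slope, which runs 66 mm on before and behind, 105 mm to each side. When shut, this point lies 120 mm before and 86 mm above the hinge axis.
- knob (a joint): Angle in rad the knob has turned clockwise seen from above (0: stop and start; at most 5.6; can be turned back). Turning takes about 0.1 Nm. Once, between 1.1 and 3.4 rad (varies, unseen), the pin drops in a notch: the knob pulls itself ahead over 0.25 rad, by up to 0.2 to 0.3 Nm, then resists with over 0.3 Nm as the pin climbs out. Left within 0.1 rad of the bottom, it centres itself.
- pin_tail (a point): Top of the spring pin's tail seen in the knob's cap (red, 6 mm across, 19 mm off the knob's axis), given as the point on the knob's axis at the height of the tail's top. It stands 3.5 mm above knob_top along the knob's z while the pin rides on its track and level with it when the pin is in the notch.
- pcr_rack: Blue tube rack 85 x 125 x 40 mm with strips of tubes, loose, beside the cycler's left side. Origin under its centre. Leave it.
- tip_box: Black pipette tip box 85 x 122 x 64 mm, loose, beside the cycler's right side. Origin under its centre. Leave it.
- marker: Marker pen, 136 mm long, 13 mm thick, loose, lying on the bench. Origin under its middle. Leave it.
- spinner: Mini centrifuge with a blue dome, 148 mm across, 110 mm high, loose. Origin under its centre. Leave it.
- wash_bottle: White wash bottle, 72 mm across, 200 mm high, loose. Origin under its centre. Leave it.
- tube_rack: Yellow rack of small tubes, 65 x 200 x 60 mm, loose. Origin under its centre. Leave it.

How it is judged:
On the way, in this order (a step that is already met when the one before it is completed fails the run):
1. the lid is fully shut (value of joint lid below 0.025 rad), for 0.2 s.
2. the pin is seated in the notch with the lid shut (z of pin_tail in the frame of knob_top below 0.0012 m and value of joint lid below 0.025 rad), for 0.2 s.
At the end, for the whole second after the job is handed in: The lid is fully shut (hinge under 0.025 rad) and the knob's pin is seated in its notch (tail less than 1.2 mm above the knob's top, of 3.5 mm), with the knob let go and at rest (all of step 2); the robot touches nothing.
It fails at once if a bystander is moved more than 30 mm (distance of any of pcr_rack, tip_box, marker, spinner, wash_bottle, tube_rack from where it was at the start of the episode above 0.03 m).
It also fails if it takes over 70 s, if anything falls off the work surface, if the arm or the gripper's body presses on something with over 40 N, if the wrist force passes 120 N, or if a joint passes its speed limit or range.

## Robot

A 7-joint arm with a two-finger parallel gripper is mounted at the origin on the work surface. World frame = base frame: x ahead of the robot, y to its left, z up, the work surface at z = 0. Lengths are in m, angles in rad, forces in N, time in s.
With the tool pointing down it reaches from about 0.425 to 1.025 m from the base axis. Payload 3.6 kg.
Tool frame: the origin (TCP) lies at the very end of the fingers, on their centre line; the grasp point (between the pads) lies 19 mm behind it; z points along the fingers, x is the direction in which the jaws open and shut, and the axes are right-handed (so a half turn about z gives the same grasp; the last joint's range is limited). The gripper opens to 85 mm and grips with 20 to 120 N. Pads are 22 mm wide; open, the fingers measure 114 mm over their backs; the gripper's body (76 mm by 85 mm) begins 54 mm behind the grasp point. The pads swing forward as they close: fully open they stand 13 mm farther back than shut.
Start: joints at [-1.442, 0.591, 0.048, 1.609, -0.033, 0.943, -0.034], TCP at [0.16, 0.707, 0.231] pointing down, gripper open.
Joint ranges: [-2.69, 2.69], [-0.47, 2.24], [-1.27, 1.36], [0.19, 2.51], [-1.53, 4.68], [0.08, 2.07], [-3.09, 3.09]. Speed limits (rad/s): [2.57, 2.57, 3.14, 3.14, 3.14, 3.14, 3.14].

## Interface

Orientations are given as a 3x3 rotation matrix whose columns are the frame's x, y, z axes.
In Python, from cell import manip, vision gives the robot as it stands.
- The arm moves only by the shell command python3 -m crank 'ROWS' [FORCE]. ROWS is JSON, a list of rows, each a list of 7 numbers: the turn, a rotation vector about the tool's x, y, z in degrees, then the shift along the tool's x, y, z in mm, then the finger opening in mm, from 0 to 85.4. In form: [[wx, wy, wz, dx, dy, dz, gripper], ...]. A call has exactly 10 rows; each row shifts and turns the commanded pose from where the row before left it, along the tool's axes as they then stand; what a row does not reach is not made up. A row lasts 1/8 s, in which the tool goes at most 62.5 mm and 10.7 degrees, less where a joint would pass 70% of its speed; a pose out of reach is approached as far as the arm can. A call is refused whole if a number of a shift passes 62.5 or a number of a turn 10.7, either way. A call with a gripper value outside its range is refused whole. The fingers move at their own pace and stop on an object; FORCE is the grip in N (left out, the last holds). Time passes only in rows, so rows that do not move let the fingers close, or fill a call up. It gives the time, the measured TCP pose, the force and the opening at its end, in the units of the state.
- manip.get_state(): the state, without advancing time (a new reading comes with each control period).
- vision.get_image(name): name is "side" or "top"; returns (picture, depth): 400x640x3 uint8, red, green, blue; 400x640 float32, m along the optical axis (not along the pixel's ray), 0 where there is no reading.
- vision.calibration(name): a dict with "fovy" (degrees; the focal length in pixels is half the picture's height over the tangent of half this angle, whatever the lens; pixels are square), "cx", "cy" (the principal point, pixels), "R" (3x3) and "t" (3): a world point X has camera coordinates R X + t. Camera axes: x right, y down, z forward; pixel columns grow to the right and rows downward; lengths in m; the calibration is good to about 2 mm. A picture is of the moment at which its call begins. calibration takes no time and is no camera call.
- manip.close_job(): hands the job in, once; it reports no verdict.
Trained networks look in the newest picture that a camera, given by its name, has taken for a name from the list of things; names that differ only in an ending like _2 or _b are one class to them, and where a whole thing is asked for, a point or a joint stands for the part that bears it (a point fixed in the world has none). Each returns a list of dicts, best first, with "score" (0 to 1); they miss things now and then, are a little off and sometimes report something else, mostly with a low value. They report only what shows in the picture. A call takes as long as a camera call.
- vision.find_in(name, camera): "extent" ([left, top, right, bottom] in pixels, round what is visible of it).
- vision.regions_of(name, camera): "pixels" (400x640 bool, what is visible of it) and "extent" ([left, top, right, bottom] in pixels, round what is visible of it).
The state is a dict: "t": time; "q": joint angles; "qd": joint speeds; "effort": joint torques, N m; "position": TCP position; "ee_rot": TCP orientation; "force": force on the tool from outside, world axes, zero at the start; "moment": the same for the moment, N m; "width": finger opening in m.
Only numpy, scipy, OpenCV 4.12 (cv2) and the standard library are available. Lean on these libraries where they do the work, as an engineer would, in place of code of your own. Each camera call takes 0.05 s, during which the arm holds its last target.

## Working session

There is one attempt and no reset: what is moved stays moved. The work goes in short steps, Python scripts to look and compute and a shell command to move; the robot and the scene stay as the last step left them, time stands still between calls to the robot, and variables do not carry over. Pictures are saved under pics/ and viewed, and the job is handed in when it is done.

```bash
ls; mkdir -p pics
cat > h.py <<'E'
import numpy as np, cv2
from cell import manip, vision
def K(n):
    c=vision.calibration(n); f=200/np.tan(np.radians(c["fovy"])/2); return f,c["cx"],c["cy"],np.array(c["R"]),np.array(c["t"])
def pts(n,d):
    f,cx,cy,R,t=K(n); v,u=np.mgrid[0:400,0:640]
    P=np.stack([(u-cx)/f*d,(v-cy)/f*d,d],-1); return (P-t)@R
def proj(n,X):
    f,cx,cy,R,t=K(n); c=np.asarray(X)@R.T+t; return np.stack([c[...,0]/c[...,2]*f+cx,c[...,1]/c[...,2]*f+cy],-1)
E
python3 - <<'E'
from h import *
np.set_printoptions(precision=3,suppress=True)
for n in ("side","top"):
    im,d=vision.get_image(n); cv2.imwrite(f"pics/{n}0.png",im[...,::-1]); np.savez(f"{n}0.npz",im=im,d=d)
    print(n,K(n))
    for th in ("cycler","knob","lid_lip","knob_top"):
        print(th,[(r["score"],r["extent"]) for r in vision.find_in(th,n)][:3])
s=manip.get_state();print({k:np.array(v) for k,v in s.items()})
E
```

```text
pics
side (np.float64(422.6982727285912), 323.132503735303, 204.4983674533077, array([[ 0.844, -0.537,  0.008],
       [-0.398, -0.636, -0.662],
       [ 0.36 ,  0.555, -0.75 ]]), array([-0.535,  0.257,  1.243]))
cycler [(0.95, [263.2, 155.3, 382.0, 277.0]), (0.3, [263.1, 114.5, 315.2, 148.7])]
knob [(0.68, [327.9, 166.4, 346.6, 186.7]), (0.45, [351.7, 236.7, 393.0, 284.9]), (0.27, [216.0, 155.9, 246.4, 172.7])]
lid_lip [(0.72, [341.3, 327.5, 404.0, 389.7]), (0.61, [292.7, 156.3, 382.2, 214.7])]
knob_top [(0.58, [327.1, 163.8, 345.7, 188.1])]
top (np.float64(433.43158880742874), 318.0289265060864, 203.30062005859924, array([[-0.016, -1.   ,  0.004],
       [-0.979,  0.014, -0.205],
       [ 0.205, -0.007, -0.979]]), array([-0.076,  0.591,  1.227]))
cycler [(0.89, [274.8, 143.9, 366.6, 274.3])]
knob [(0.7, [307.1, 169.1, 327.7, 190.2])]
lid_lip [(0.71, [276.5, 141.4, 363.4, 221.1])]
knob_top [(0.81, [307.3, 167.2, 331.9, 191.7])]
{'t': array(0.5), 'q': array([-1.442,  0.591,  0.048,  1.609, -0.033,  0.943, -0.034]), 'qd': array([ 0.001, -0.001,  0.   , -0.003,  0.   , -0.   , -0.001]), 'effort': array([ -0.002, -54.811,   1.544, -19.829,   0.009,   0.003,  -0.   ]), 'position': array([0.16 , 0.707, 0.231]), 'ee_rot': array([[ 0.221,  0.975,  0.   ],
       [ 0.975, -0.221, -0.   ],
       [-0.   ,  0.   , -1.   ]]), 'force': array([-0.16 ,  0.229, -0.233]), 'moment': array([0.071, 0.032, 0.042]), 'width': array(0.085)}
```

View pics/side0.png

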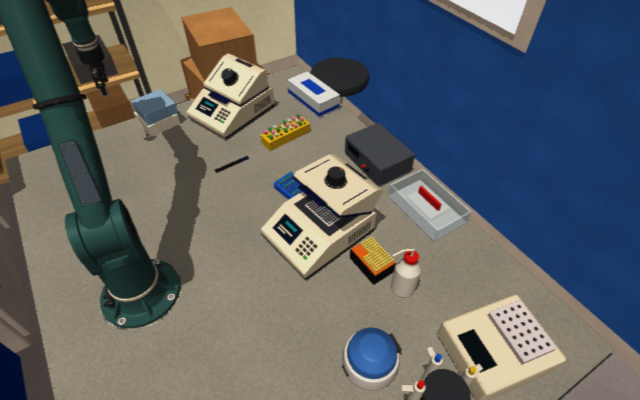

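View pics/top0.png

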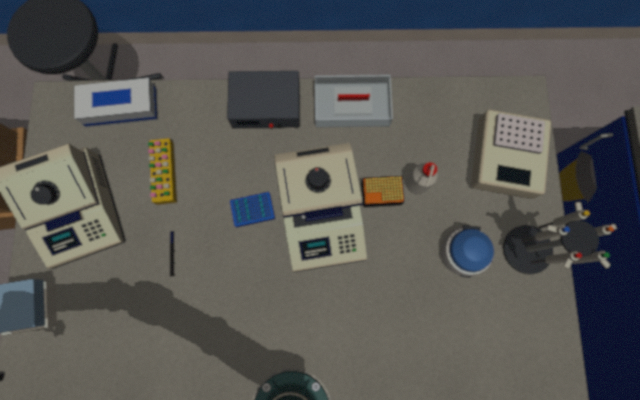

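The open cycler shows in the middle in both pictures, with its front toward the robot. The knob is at about side (337,177) and top (318,180). The second cycler at the left is shut. Next I'll fit the pose from depth.

Run:
```python
from h import *
np.set_printoptions(precision=4,suppress=True)
for n in ("side","top"):
    z=np.load(f"{n}0.npz"); im,d=z["im"],z["d"]; P=pts(n,d)
    x0,y0,x1,y1=(255,135,415,295) if n=="side" else (215,130,415,280)
    cv2.imwrite(f"pics/{n}crop0.png",cv2.resize(im[y0:y1,x0:x1,::-1],None,fx=4,fy=3.7 if n=="side" else 4,interpolation=cv2.INTER_CUBIC))
    # table check
    print(n,"table",P[300,300] if n=="top" else P[300,300])
    for (u,v) in ([(337,174),(310,170),(355,200),(295,235),(318,208)] if n=="side" else [(318,178),(290,190),(345,190),(318,205),(315,247),(345,245)]):
        print((u,v),P[v,u],im[v,u])
```

```text
side table [ 0.3816 -0.2713 -0.0001]
(337, 174) [ 0.6201 -0.0937  0.2405] [40 42 43]
(310, 170) [ 0.5799 -0.0071  0.2065] [174 158 135]
(355, 200) [ 0.6244 -0.1821  0.2078] [229 212 174]
(295, 235) [ 0.4602 -0.1124  0.0796] [10 16 32]
(318, 208) [ 0.5655 -0.0761  0.1053] [89 91 88]
top table [ 0.3088 -0.0275  0.0009]
(318, 178) [ 0.6188 -0.0849  0.2397] [42 46 45]
(290, 190) [ 0.5954 -0.0107  0.209 ] [160 155 133]
(345, 190) [ 0.5931 -0.1559  0.2099] [158 156 132]
(318, 205) [ 0.5541 -0.084   0.208 ] [160 153 131]
(315, 247) [ 0.4573 -0.0744  0.0815] [12 35 36]
(345, 245) [ 0.463  -0.1613  0.0702] [118 117 101]
```

Run:
```python
from h import *
np.set_printoptions(precision=4,suppress=True)
for n in ("side","top"):
    z=np.load(f"{n}0.npz"); d=z["d"]; P=pts(n,d)
    r=vision.regions_of("cycler",n)
    m=r[0]["pixels"]; print(n,r[0]["score"],r[0]["extent"],m.sum())
    np.save(f"m_{n}.npy",m)
    Q=P[m&(d>0)]; print(Q.min(0),Q.max(0))
    # lid top plane by ransac
    H=Q[Q[:,2]>0.15]; rng=np.random.default_rng(0); best=None
    for _ in range(800):
        a=H[rng.choice(len(H),3,False)]; nn=np.cross(a[1]-a[0],a[2]-a[0]); l=np.linalg.norm(nn)
        if l<1e-5: continue
        nn/=l; e=abs((H-a[0])@nn)<0.003
        if best is None or e.sum()>best.sum(): best=e
    I=H[best]; c=I.mean(0); nn=np.linalg.svd(I-c)[2][2]; nn*=np.sign(nn[2]); print("plane",len(I),len(H),c,nn, "std",((I-c)@nn).std())
    rect=cv2.minAreaRect(I[:,:2].astype(np.float32)); print(rect)
```

```text
side 0.87 [263.2, 150.4, 383.8, 276.3] 8733
[ 0.3918 -0.2276 -0.0043] [0.7327 0.0318 0.2452]
plane 1972 3335 [ 0.6145 -0.0958  0.2053] [0.0691 0.0119 0.9975] std 0.0014891333173203973
((0.6082112789154053, -0.08805754780769348), (0.18372219800949097, 0.21187596023082733), 8.337189674377441)
top 0.74 [274.9, 142.0, 366.8, 275.0] 9253
[ 0.3903 -0.2253 -0.0053] [0.7992 0.0492 0.2469]
plane 3307 5279 [ 0.6169 -0.0852  0.2052] [0.074  0.0135 0.9972] std 0.0015140726446302131
((0.6106582283973694, -0.08668540418148041), (0.18779703974723816, 0.2097712904214859), 8.481990814208984)
```

Run:
```python
from h import *
from scipy.optimize import least_squares
np.set_printoptions(precision=4,suppress=True)
N=np.array([.0725,.0125,.997]);N/=np.linalg.norm(N)
for n in ("side","top"):
    z=np.load(f"{n}0.npz"); d=z["d"]; im=z["im"]; P=pts(n,d)
    h=(P-np.array([.615,-.09,.2052]))@N
    near=np.hypot(P[...,0]-.618,P[...,1]+.087)<.05
    m=near&(h>.030)&(h<.039)
    Q=P[m]; c,r=cv2.minEnclosingCircle(Q[:,:2].astype(np.float32)); print(n,m.sum(),Q.mean(0),c,r)
    # red tail
    red=near&(im[...,0]>1.6*im[...,1])&(im[...,0]>60); print("red",red.sum(),P[red].mean(0) if red.any() else None)
    # base side walls / outline: table-footprint : base points z<0.1, edges
    mm=np.load(f"m_{n}.npy")&(P[...,2]>0.02)&(P[...,2]<0.098)&(d>0)
    B=P[mm]; print(cv2.minAreaRect(B[:,:2].astype(np.float32)), B.min(0),B.max(0))
```

```text
side 177 [ 0.6219 -0.0877  0.2403] (0.6241257190704346, -0.08680297434329987) 0.02839665859937668
red 4 [ 0.6412 -0.0806  0.2413]
((0.5536990165710449, -0.09646698832511902), (0.29733046889305115, 0.22409047186374664), 8.591165542602539) [ 0.3918 -0.2276  0.02  ] [0.7153 0.0153 0.098 ]
top 289 [ 0.6222 -0.0846  0.2404] (0.6235353946685791, -0.08452129364013672) 0.027096208184957504
red 2 [ 0.6443 -0.0801  0.2399]
((0.48036396503448486, -0.10680210590362549), (0.1509799212217331, 0.2199786901473999), 8.52241325378418) [ 0.3903 -0.2238  0.0204] [0.5694 0.0107 0.098 ]
```

View pics/topcrop0.png

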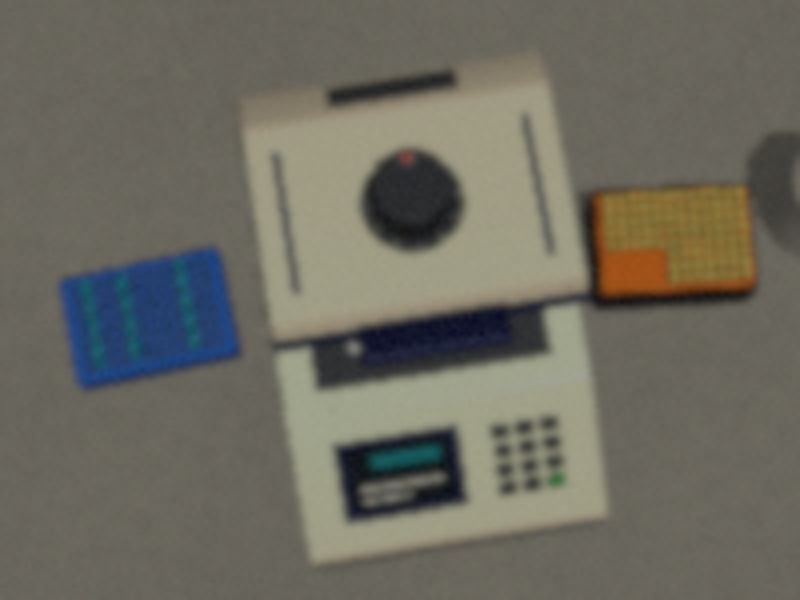

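View pics/sidecrop0.png

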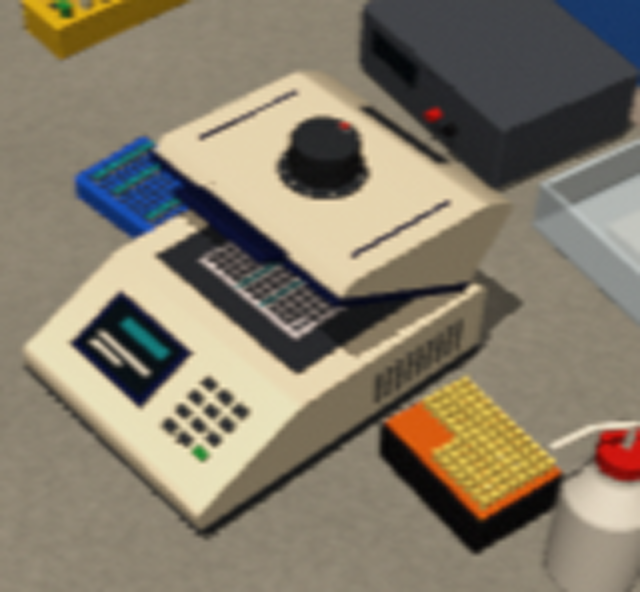

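Run:
```python
from h import *
np.set_printoptions(precision=4,suppress=True)
z=np.load("top0.npz"); d=z["d"]; P=pts("top",d)
u=325
for v in range(186,280,2): print(v,P[v,u-6*0],z["im"][v,u])
a=.565;ps=np.radians(8.5);X=np.array([np.cos(ps),np.sin(ps),0]);Y=np.array([-X[1],X[0],0]);Z=np.array([0,0,1.])
def lid(x,y,zz,a,H): return H+X*(x*np.cos(a)+zz*np.sin(a))+Y*y+Z*(-x*np.sin(a)+zz*np.cos(a))
H=np.array([.6768,-.0778,.104])
for n in("top","side"):
    im=np.load(f"{n}0.npz")["im"].copy()
    big=cv2.resize(im,None,fx=4,fy=4,interpolation=cv2.INTER_CUBIC)
    def dot(Xw,c):
        p=proj(n,Xw)*4+2; cv2.circle(big,tuple(int(round(t)) for t in p),3,c,-1)
    for y in(-.105,.105):
        for q in((-.1614,.0232),(-.0448,.0852)): dot(lid(q[0],y,q[1],a,H),(255,0,0))
    for y in(-.05,.05):
        for x in(-.195,-.165): dot(lid(x,y,.011,a,H),(0,255,0))
    dot(lid(-.120,0,.086,a,H),(255,255,0))
    O=H-.115*X; O[2]=0
    for y in(-.11,.11):
        for x in(-.1475,.1475): dot(O+X*x+Y*y,(255,0,255))
        dot(O+X*-.1475+Y*y+Z*.04,(255,0,255))
    c=big[560:1120,1080:1660] if n=="top" else big[560:1140,1020:1600]
    cv2.imwrite(f"pics/fit_{n}.png",c[...,::-1])
```

```text
186 [ 0.6022 -0.1031  0.2198] [38 39 41]
188 [ 0.6002 -0.1033  0.2063] [67 68 63]
190 [ 0.5939 -0.1031  0.2094] [115 113  99]
192 [ 0.5892 -0.1031  0.2065] [155 151 129]
194 [ 0.584  -0.103   0.2057] [158 156 131]
196 [ 0.5787 -0.1029  0.2053] [161 158 135]
198 [ 0.5721 -0.1027  0.2105] [161 158 134]
200 [ 0.5677 -0.1027  0.2057] [161 157 134]
202 [ 0.5621 -0.1025  0.2071] [162 159 134]
204 [ 0.5563 -0.1024  0.2089] [157 149 127]
206 [ 0.5521 -0.1024  0.2033] [147 137 117]
208 [ 0.5465 -0.1023  0.2043] [82 76 72]
210 [ 0.5413 -0.1022  0.2034] [21 24 41]
212 [ 0.5346 -0.102   0.2107] [18 21 44]
214 [ 0.5289 -0.1018  0.2127] [19 27 45]
216 [ 0.5237 -0.1017  0.2126] [29 33 58]
218 [ 0.5186 -0.1016  0.2116] [37 37 52]
220 [ 0.5319 -0.1041  0.1017] [48 51 53]
222 [ 0.5263 -0.104   0.1006] [ 99 102  89]
224 [ 0.5206 -0.1039  0.0997] [154 157 135]
226 [ 0.5146 -0.1038  0.1016] [161 162 140]
228 [ 0.5097 -0.1038  0.0961] [161 164 142]
230 [ 0.5036 -0.1036  0.098 ] [160 162 141]
232 [ 0.4984 -0.1036  0.0944] [160 160 138]
234 [ 0.493  -0.1036  0.0916] [159 160 136]
236 [ 0.4876 -0.1035  0.089
[... 210 characters left out ...]
 [11 21 25]
248 [ 0.4548 -0.1032  0.0736] [76 76 70]
250 [ 0.4491 -0.1031  0.0731] [73 71 67]
252 [ 0.4438 -0.1031  0.0689] [18 27 27]
254 [ 0.4385 -0.1031  0.0641] [23 27 36]
256 [ 0.4329 -0.103   0.062 ] [91 90 84]
258 [ 0.4277 -0.1031  0.0543] [152 151 129]
260 [ 0.4219 -0.103   0.0551] [161 159 134]
262 [ 0.4165 -0.103   0.0491] [161 159 134]
264 [ 0.4105 -0.1028  0.0522] [151 146 124]
266 [ 0.4054 -0.1029  0.0417] [110 103  91]
268 [ 0.4021 -0.1037 -0.0014] [101  98  89]
270 [ 0.396  -0.1036 -0.0003] [105  99  90]
272 [ 0.3899 -0.1034  0.0038] [105 102  93]
274 [ 0.3841 -0.1034 -0.0011] [105 102  92]
276 [ 0.3781 -0.1032  0.0007] [108 105  95]
278 [ 0.3722 -0.1031  0.0001] [107 104  94]
```

View pics/fit_top.png

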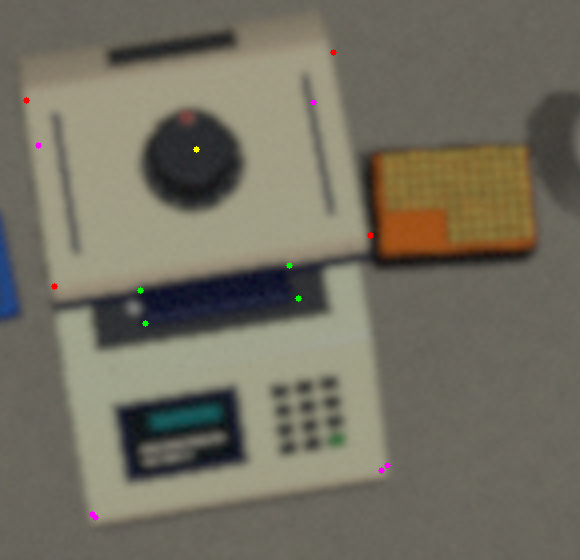

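View pics/fit_side.png

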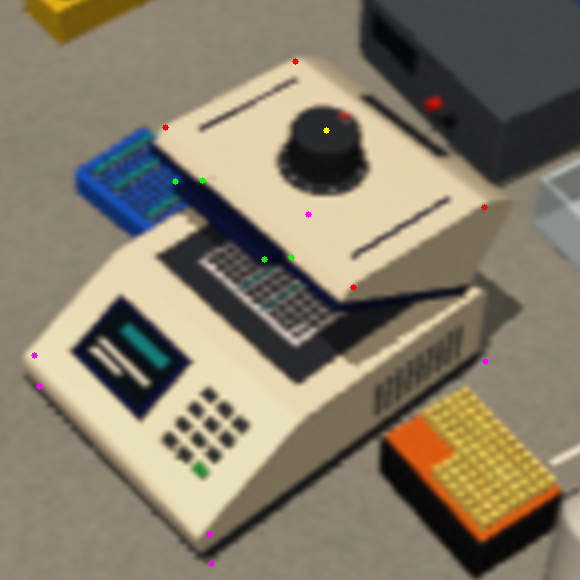

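Run:
```python
from h import *
np.set_printoptions(precision=4,suppress=True)
z=np.load("top0.npz"); d=z["d"]; P=pts("top",d)
for v in range(160,194): print(v,P[v,318],z["im"][v,318])
v=178
for u in range(300,338): print(u,P[v,u],z["im"][v,u])
```

```text
160 [ 0.6792 -0.086   0.202 ] [162 156 133]
161 [ 0.6771 -0.0859  0.1997] [161 156 133]
162 [ 0.6736 -0.0859  0.202 ] [160 155 131]
163 [ 0.6711 -0.0858  0.2011] [159 154 130]
164 [ 0.6693 -0.0858  0.1978] [160 157 133]
165 [ 0.6652 -0.0858  0.2018] [156 151 129]
166 [ 0.6632 -0.0857  0.1993] [137 132 114]
167 [ 0.6488 -0.0853  0.2381] [108 100  87]
168 [ 0.6454 -0.0853  0.2404] [91 73 67]
169 [ 0.6434 -0.0853  0.2382] [90 67 65]
170 [ 0.6413 -0.0852  0.2363] [75 61 60]
171 [ 0.6382 -0.0852  0.2374] [56 53 52]
172 [ 0.6336 -0.0851  0.2441] [43 45 46]
173 [ 0.6315 -0.0851  0.2423] [43 44 48]
174 [ 0.6291 -0.085   0.2412] [45 47 49]
175 [ 0.6259 -0.085   0.243 ] [39 42 46]
176 [ 0.6245 -0.085   0.2383] [38 38 44]
177 [ 0.6205 -0.0849  0.2431] [42 44 46]
178 [ 0.6188 -0.0849  0.2397] [42 46 45]
179 [ 0.6156 -0.0848  0.2418] [39 41 43]
180 [ 0.6124 -0.0848  0.2438] [43 44 47]
181 [ 0.6105 -0.0847  0.2408] [43 45 46]
182 [ 0.6077 -0.0847  0.2415] [40 41 45]
183 [ 0.6049 -0.0846  0.2419] [44 47 50]
184 [ 0.603  -0.0846  0.2388] [48 48 51]
185 [ 0.5994 -0.0846  0.2425] [39 39 43]
186 [ 0.59
[... 1220 characters left out ...]
  0.242 ] [42 45 46]
322 [ 0.6182 -0.0952  0.2415] [41 43 45]
323 [ 0.6187 -0.0978  0.2392] [37 41 43]
324 [ 0.6178 -0.1003  0.2427] [38 40 43]
325 [ 0.6182 -0.1029  0.241 ] [46 45 47]
326 [ 0.6178 -0.1055  0.2421] [39 42 44]
327 [ 0.618  -0.1081  0.2412] [43 43 45]
328 [ 0.6212 -0.111   0.2294] [54 54 54]
329 [ 0.6279 -0.1145  0.2044] [77 75 69]
330 [ 0.6272 -0.1171  0.2068] [109 107  93]
331 [ 0.6276 -0.1198  0.2053] [139 136 116]
332 [ 0.627  -0.1224  0.2074] [155 150 127]
333 [ 0.6285 -0.1253  0.2017] [161 158 133]
334 [ 0.6276 -0.1278  0.205 ] [161 156 133]
335 [ 0.6278 -0.1306  0.2041] [161 157 132]
336 [ 0.627  -0.1331  0.2069] [160 156 133]
337 [ 0.6276 -0.1359  0.2044] [161 157 133]
```

Run:
```python
from h import *
for n,(a,b) in {"top":((302,160),(150,125)),"side":((310,155),(120,115))}.items():
    im=np.load(f"{n}0.npz")["im"]; d=np.load(f"{n}0.npz")["d"]
    x,y=(285,160) if n=="top" else (305,150)
    c=cv2.resize(im[y:y+64,x:x+80,::-1],None,fx=9,fy=9,interpolation=cv2.INTER_CUBIC); cv2.imwrite(f"pics/z_{n}.png",c)
```

```text
(no output)
```

View pics/z_top.png

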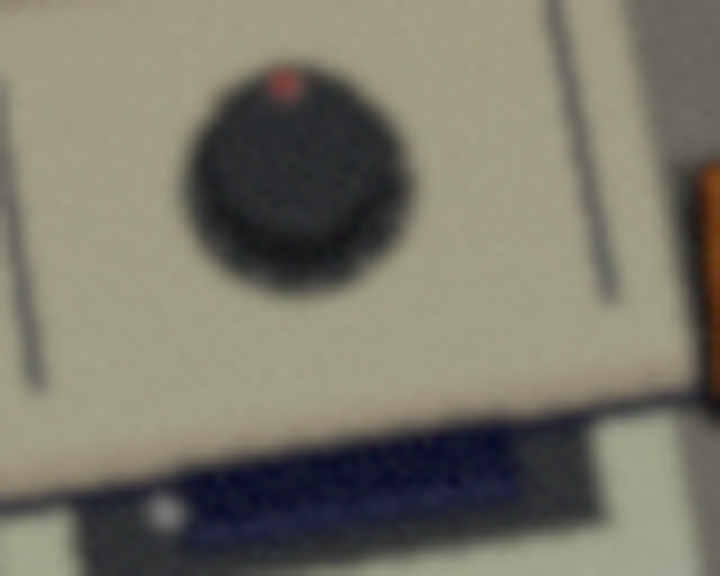

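View pics/z_side.png

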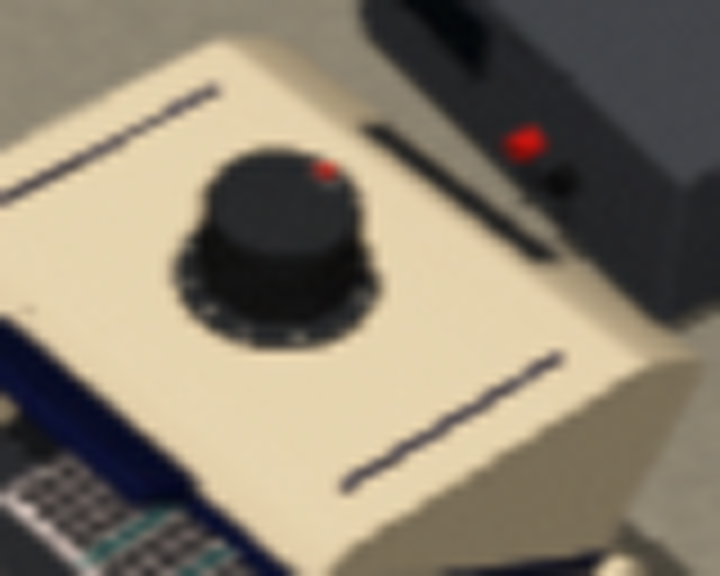

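The cycler's yaw is about 8.5° and the lid is open about 0.565 rad. The knob top is at (0.622, -0.084, 0.2405), and that height matches the model at this angle. The lip is near (0.525, -0.10, 0.212). The base front comes out about 8 mm off, so I'll measure again once the lid is shut. Moving over the lip now.

```bash
python3 -m crank '[[0,0,0,-27,44,-14,0],[0,0,0,-27,44,-14,0],[0,0,0,-27,44,-14,0],[0,0,0,-28,44,-14,0],[0,0,0,-28,44,-14,0],[0,0,0,-28,45,-10,0],[0,0,0,-28,45,-10,0],[0,0,0,-51,21,0,0],[0,0,0,-51,21,0,0],[0,0,0,-51,21,0,0]]' 40
```

```text
t: 1.85
position: [0.4479, 0.2854, 0.3216]
ee_rot: [[0.221, 0.975, 0.001], [0.975, -0.221, 0.0], [0.001, 0.001, -1.0]]
force: [0.7, -0.4, 0.4]
width: -0.0003
```

```bash
python3 -m crank '[[0,0,0,-51.6,21.5,0,0],[0,0,0,-51.6,21.5,0,0],[0,0,0,-51.6,21.5,0,0],[0,0,0,-51.6,21.5,0,0],[0,0,0,-51.6,21.5,0,0],[0,0,0,-51.6,21.5,0,0],[0,0,0,-52,21.5,0,0],[0,0,-10.5,0,0,0,0],[0,0,-10.5,0,0,0,0],[-10,0,0,0,0,0,0]]'; python3 -c "
from h import *;s=manip.get_state();print(s['q'],s['position'])"
```

```text
t: 3.1
position: [0.5182, -0.0981, 0.3219]
ee_rot: [[-0.146, 0.973, 0.178], [0.989, 0.144, 0.025], [-0.002, 0.18, -0.984]]
force: [-0.5, -0.2, -1.0]
width: -0.0001
[-0.11343603  0.1701345   0.28091448  2.06779355 -0.14779653  0.74183729
  1.97785356] [ 0.5181638  -0.09814065  0.32192418]
```

```bash
python3 -m crank '[[0,0,0,0,-4,36,0],[0,0,0,0,-4,36,0],[0,0,0,0,-4,26,0],[0,0,0,0,-1,10,0],[0,0,0,0,-10,11.5,0],[0,0,0,0,-10,11.5,0],[0,0,0,0,-6,10.5,0],[0,0,0,0,-6,10.5,0],[0,0,0,0,-6,10.5,0],[0,0,0,0,0,0,0]]'
```

```text
t: 4.35
position: [0.4927, -0.102, 0.1523]
ee_rot: [[-0.143, 0.975, 0.172], [0.99, 0.141, 0.025], [-0.0, 0.174, -0.985]]
force: [-0.3, -0.3, 0.1]
width: -0.0
```

```bash
cat > snap.py <<'E'
import sys
from h import *
tag=sys.argv[1]
np.set_printoptions(precision=4,suppress=True)
for n,(x,y) in {"side":(255,120),"top":(230,120)}.items():
    im,d=vision.get_image(n); np.savez(f"{n}_{tag}.npz",im=im,d=d)
    cv2.imwrite(f"pics/{n}_{tag}.png",cv2.resize(im[y:y+150,x:x+190,::-1],None,fx=4,fy=4,interpolation=cv2.INTER_CUBIC))
print(manip.get_state()["t"])
E
python3 snap.py a
```

```text
4.45
```

View pics/side_a.png

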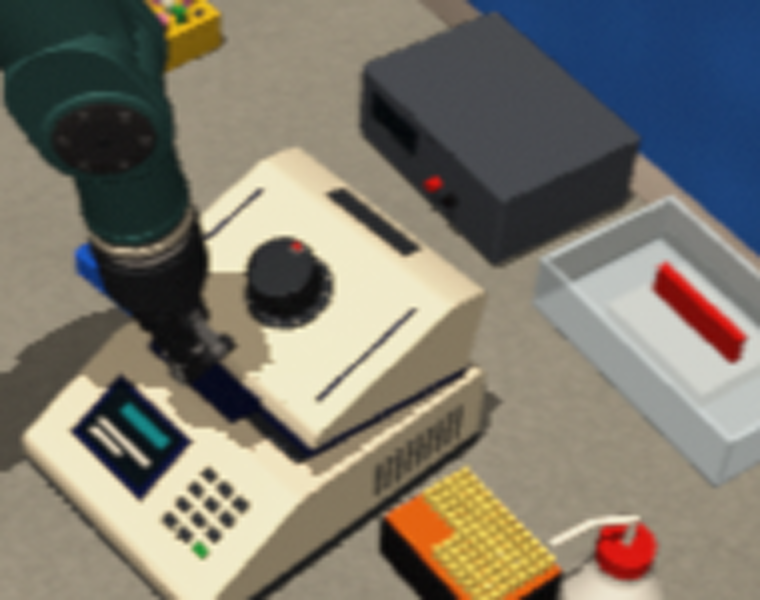

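View pics/top_a.png

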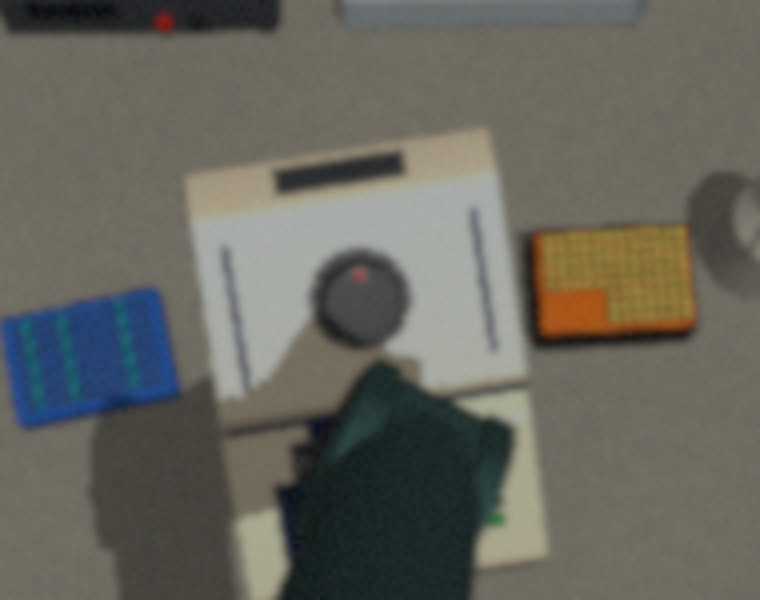

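The finger is on the lip and the lid is following it down. I'll keep pushing.

```bash
python3 -m crank '[[0,0,0,0,-4,9,0],[0,0,0,0,-4,9,0],[0,0,0,0,-3,9,0],[0,0,0,0,-2,6,0],[0,0,0,0,-0.5,2,0],[0,0,0,0,0,1,0],[0,0,0,0,0,0,0],[0,0,0,0,0,0,0],[0,0,0,0,0,0,0],[0,0,0,0,0,0,0]]'
```

```text
t: 5.7
position: [0.485, -0.1028, 0.1145]
ee_rot: [[-0.143, 0.975, 0.171], [0.99, 0.141, 0.025], [0.0, 0.173, -0.985]]
force: [-2.0, -0.6, 2.0]
width: 0.0003
```

```bash
python3 -m crank '[[0,0,0,0,-0.3,1,0],[0,0,0,0,-0.3,1,0],[0,0,0,0,0,0,0],[0,0,0,0,0,0,0],[0,0,0,0,0,0,0],[0,0,0,0,0,0,0],[0,0,0,0,0,0,0],[0,0,0,0,0,0,0],[0,0,0,0,0,0,0],[0,0,0,0,0,0,0]]'
```

```text
t: 6.95
position: [0.4851, -0.1029, 0.114]
ee_rot: [[-0.143, 0.975, 0.173], [0.99, 0.141, 0.025], [0.001, 0.174, -0.985]]
force: [-6.7, -0.1, 19.3]
width: 0.0001
```

```bash
python3 -m crank '[[0,0,0,0,0,-30,0],[0,0,0,0,-30,-50,0],[-9,0,0,0,-40,-45,85],[-9,0,0,0,-40,-30,85],[0,0,-10.5,0,0,0,85],[0,0,-10.5,0,0,0,85],[0,0,-10.5,0,0,0,85],[0,0,-10.5,0,0,0,85],[0,0,-10.5,0,0,0,85],[0,0,-10.5,0,0,0,85]]'; python3 snap.py b;python3 -c "
from h import *;s=manip.get_state();print(s['q'],s['position'])"
```

```text
t: 8.2
position: [0.3893, -0.1193, 0.223]
ee_rot: [[-0.898, 0.288, 0.332], [0.326, 0.943, 0.063], [-0.295, 0.165, -0.941]]
force: [-0.0, -0.2, -0.4]
width: 0.0848
8.3
[ 1.06861252  0.19301    -0.8474822   2.45406287 -0.00442363  0.24479654
  3.06946239] [ 0.38904569 -0.11982279  0.22288238]
```

View pics/side_b.png

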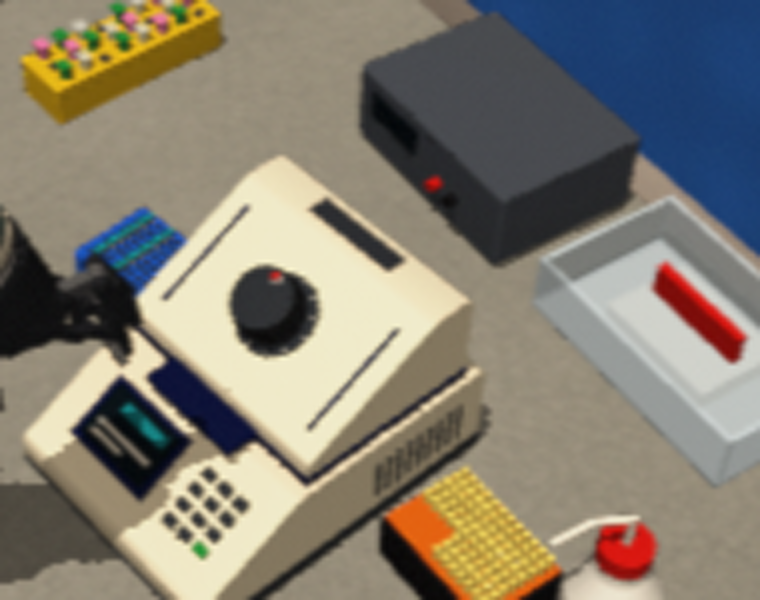

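View pics/top_b.png

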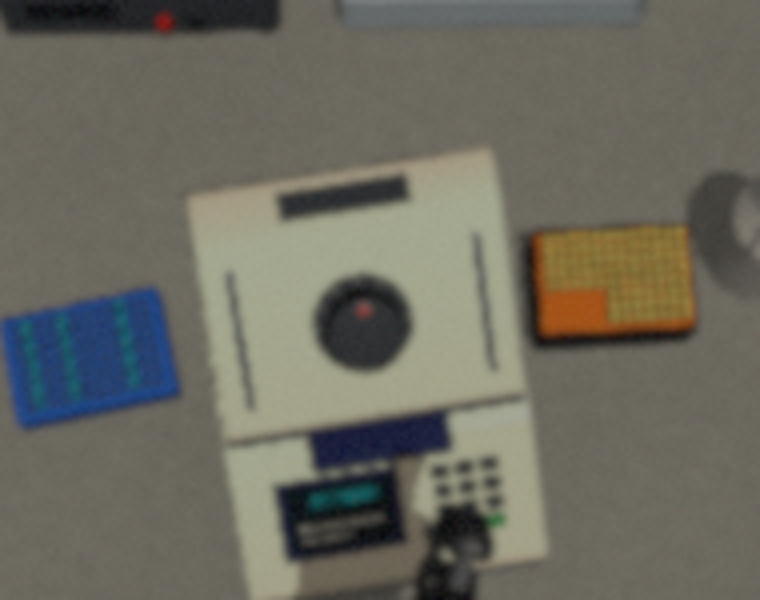

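The lid is shut and the lip lies flush. The knob is at about side (270,300) and top (363,322) in the crops. Measuring knob and lid again.

```bash
cat > meas.py <<'E'
import sys
from h import *
np.set_printoptions(precision=4,suppress=True)
tag=sys.argv[1]
O=np.array([.560,-.095,0])
ps=np.radians(8.5);X=np.array([np.cos(ps),np.sin(ps),0]);Y=np.array([-X[1],X[0],0])
for n in("side","top"):
    z=np.load(f"{n}_{tag}.npz"); d=z["d"]; P=pts(n,d)
    q=P-O; lx=q@X; ly=q@Y
    # slope guess: region excluding knob
    m=(d>0)&(abs(ly)<.09)&(lx>-.04)&(lx<.06)&(P[...,2]>.12)&(P[...,2]<.22)
    m&=np.hypot(lx-.0,ly)>.05 if len(sys.argv)<3 else True
    Q=P[m]; rng=np.random.default_rng(0); best=None
    for _ in range(800):
        a=Q[rng.choice(len(Q),3,False)]; nn=np.cross(a[1]-a[0],a[2]-a[0]); l=np.linalg.norm(nn)
        if l<1e-5: continue
        nn/=l; e=abs((Q-a[0])@nn)<.003
        if best is None or e.sum()>best.sum(): best=e
    I=Q[best]; c=I.mean(0); nn=np.linalg.svd(I-c)[2][2]; nn*=np.sign(nn[2])
    tilt=np.degrees(np.arctan2(-nn@X,nn[2])); yaw=np.degrees(np.arctan2(-nn[1],-nn[0]))
    h=(P-c)@nn
    k=(d>0)&(abs(h-.036)<.005)&(np.hypot(lx,ly)<.06)
    K_=P[k]; 
    e1=np.cross([0,1,0],nn);e1/=np.linalg.norm(e1);e2=np.cross(nn,e1)
    ab=np.stack([(K_-c)@e1,(K_-c)@e2],-1)
    med=np.median(ab,0); ok=np.hypot(*(ab-med).T)<.032
    lo=np.percentile(ab[ok],1,axis=0);hi=np.percentile(ab[ok],99,axis=0); ctr=(lo+hi)/2
    ctr3=c+e1*ctr[0]+e2*ctr[1]+nn*np.median(h[k])
    print(n,len(I),"n",nn,"tilt",tilt,"yaw",yaw,"h",np.median(h[k]),"knob",ctr3,"mean",K_[ok].mean(0),"size",hi-lo,ok.sum())
    im=z["im"].astype(int); red=(im[...,0]>1.5*im[...,1])&(im[...,0]>60)&(np.hypot(lx,ly)<.07)&(h>.02)
    if red.any(): print(" red h",h[red].mean(),red.sum(),P[red].mean(0))
E
python3 meas.py b
```

```text
side 899 n [-0.4683 -0.0701  0.8808] tilt 28.265080363848337 yaw 8.508493414869518 h 0.03552674708486635 knob [ 0.5616 -0.0954  0.1898] mean [ 0.5616 -0.0962  0.1899] size [0.0485 0.0484] 212
 red h 0.03661937877467412 7 [ 0.5762 -0.0887  0.1994]
top 1278 n [-0.4598 -0.0698  0.8853] tilt 27.713783104783875 yaw 8.632940115974902 h 0.03548795327852986 knob [ 0.5616 -0.0949  0.1901] mean [ 0.5617 -0.0944  0.1903] size [0.0474 0.0483] 284
 red h 0.03683471854139432 8 [ 0.5764 -0.0904  0.1997]
```

```bash
cat > goal.py <<'E'
import sys
from h import *
from scipy.spatial.transform import Rotation as Ro
np.set_printoptions(precision=2,suppress=True)
K_=np.array([.5616,-.0952,.190]); n=np.array([-.464,-.070,.883]); n/=np.linalg.norm(n)
s=manip.get_state(); R=np.array(s["ee_rot"]); p=np.array(s["position"])
T=K_+n*float(sys.argv[1])/1000
z=R[:,2]; ax=np.cross(z,-n); ang=np.arctan2(np.linalg.norm(ax),z@-n); rv=ax/np.linalg.norm(ax)*np.degrees(ang)
print("turn(tool)",R.T@rv,"shift before turn(tool,mm)",R.T@(T-p)*1e3)
R2=Ro.from_rotvec(np.radians(rv)).as_matrix()@R
print("shift after turn",R2.T@(T-p)*1e3, "axial from knob top",(p-K_)@n*1e3,"lateral",np.linalg.norm(np.cross(p-K_,n))*1e3)
print("q",np.array(s["q"]),"F",np.array(s["force"]),"M",np.array(s["moment"]),"M.n",np.array(s["moment"])@n,"w",s["width"],"t",s["t"])
E
python3 goal.py 55
```

```text
turn(tool) [-3.14 -7.64  0.  ] shift before turn(tool,mm) [-129.41   65.54   35.41]
shift after turn [-123.31   63.03   55.83] axial from knob top 110.83030994279027 lateral 138.48885757351727
q [ 1.07  0.19 -0.85  2.45 -0.    0.24  3.07] F [-0.32  0.18 -0.13] M [-0.09  0.32 -0.07] M.n -0.04293257925572127 w 0.08514040219944129 t 8.3
```

```bash
python3 -m crank '[[0,0,0,-26,13,7,85],[0,0,0,-26,13,7,85],[0,0,0,-26,13,7,85],[0,0,0,-26,13,7,85],[0,0,0,-26,13,7,85],[-1.5,-3.8,0,0,0,0,85],[-1.5,-3.8,0,0,0,0,85],[0,0,0,0,0,0,85],[0,0,0,0,0,0,85],[0,0,0,0,0,0,85]]'; python3 goal.py 55
```

```text
t: 9.55
position: [0.5372, -0.0994, 0.2392]
ee_rot: [[-0.843, 0.274, 0.462], [0.342, 0.937, 0.067], [-0.415, 0.214, -0.884]]
force: [0.0, -0.6, 0.0]
width: 0.0845
turn(tool) [-0.2  -0.04 -0.  ] shift before turn(tool,mm) [ 1.31 -0.09  0.1 ]
shift after turn [ 1.31 -0.09  0.09] axial from knob top 55.094694637801155 lateral 1.3128872217514413
q [ 0.68  0.29 -0.59  2.29  0.19  0.14  2.77] F [ 0.02 -0.64  0.03] M [-0.06  0.42 -0.  ] M.n -0.005462621586367438 w 0.08445807560331728 t 9.55
```

```bash
python3 -m crank '[[0,0,0,1.3,0,20,85],[0,0,0,0,0,20,85],[0,0,0,0,0,20,85],[0,0,0,0,0,15,85],[0,0,0,0,0,10,85],[0,0,0,0,0,0,85],[0,0,0,0,0,0,52],[0,0,0,0,0,0,40],[0,0,0,0,0,0,40],[0,0,0,0,0,0,40]]' 60; python3 goal.py -30; python3 snap.py c
```

```text
t: 10.8
position: [0.5621, -0.0976, 0.1852]
ee_rot: [[-0.845, 0.278, 0.457], [0.341, 0.938, 0.06], [-0.412, 0.207, -0.887]]
force: [-5.9, -0.7, 11.0]
width: 0.0469
turn(tool) [-0.69 -0.23 -0.  ] shift before turn(tool,mm) [-0.89  3.52 25.65]
shift after turn [-0.78  3.21 25.69] axial from knob top -4.310076740720502 lateral 3.3069123864343033
q [ 0.58  0.41 -0.53  2.29  1.33  0.08  1.64] F [-5.9  -0.68 10.96] M [0.04 0.8  0.04] M.n -0.0430602158565707 w 0.04690001927975927 t 10.8
10.9
```

View pics/side_c.png

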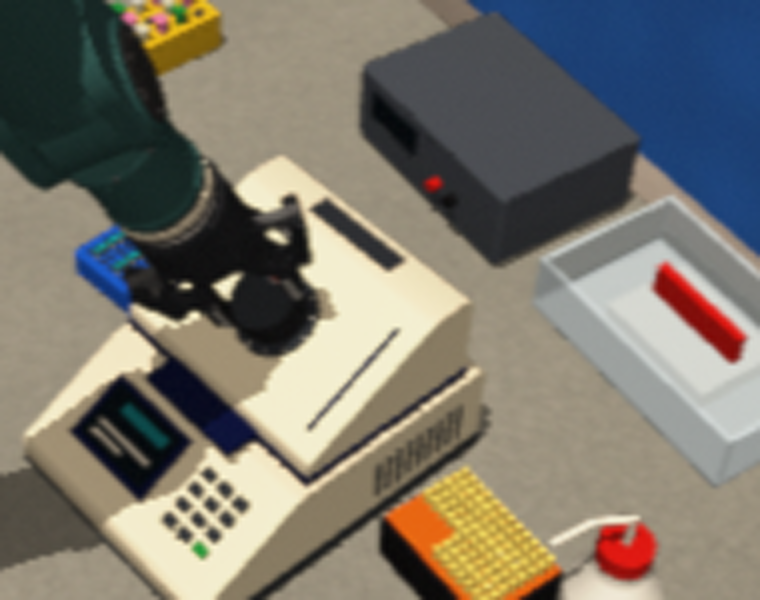

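The descent stalled 4 mm below the knob top. The wrist is passing near its straight configuration (q6 at its limit, q5 and q7 counter-rotating). I'll open the fingers, back off and retry slowly.

```bash
python3 -m crank '[[0,0,0,0,0,0,85],[0,0,0,0,0,0,85],[0,0,0,0,0,0,85],[0,0,0,0,1,0,85],[0,0,0,0,1,0,85],[0,0,0,0,1,0,85],[0,0,0,0,0,1,85],[0,0,0,0,0,1,85],[0,0,0,0,0,1,85],[0,0,0,0,0,1,85]]' 60; python3 goal.py -30
```

```text
t: 12.15
position: [0.5652, -0.0944, 0.1811]
ee_rot: [[-0.846, 0.278, 0.456], [0.341, 0.938, 0.061], [-0.411, 0.207, -0.888]]
force: [-1.3, 0.2, -0.5]
width: 0.0847
turn(tool) [-0.65 -0.32 -0.  ] shift before turn(tool,mm) [-1.09  0.43 20.39]
shift after turn [-0.97  0.19 20.4 ] axial from knob top -9.597483720593411 lateral 0.9939787808415496
q [ 0.57  0.42 -0.52  2.29  1.42  0.09  1.54] F [-1.25  0.23 -0.48] M [-0.06  0.51 -0.01] M.n -0.0190193652855951 w 0.08465653387141008 t 12.15
```

Small steps work. Continuing down.

```bash
python3 -m crank '[[0,0,0,-0.3,0,2,85],[0,0,0,-0.3,0,2,85],[0,0,0,-0.3,0,2,85],[0,0,0,0,0,2,85],[0,0,0,0,0,2,85],[0,0,0,0,0,2,85],[0,0,0,0,0,2,85],[0,0,0,0,0,2,85],[0,0,0,0,0,2,85],[-0.6,-0.3,0,0,0,2,85]]' 60; python3 goal.py -30
```

```text
t: 13.4
position: [0.5754, -0.0932, 0.1639]
ee_rot: [[-0.843, 0.272, 0.464], [0.341, 0.938, 0.069], [-0.416, 0.217, -0.883]]
force: [0.6, 0.5, -0.5]
width: 0.0855
turn(tool) [-0.03  0.01  0.  ] shift before turn(tool,mm) [0.13 0.   0.42]
shift after turn [0.13 0.   0.42] axial from knob top -29.583030417591985 lateral 0.12535886245259503
q [ 0.65  0.49 -0.64  2.28  1.76  0.16  1.23] F [ 0.59  0.46 -0.45] M [-0.09  0.49  0.09] M.n 0.08299493588879255 w 0.08548394687508526 t 13.4
```

```bash
python3 -m crank '[[0,0,0,0,0,0,40],[0,0,0,0,0,0,40],[0,0,0,0,0,0,40],[0,0,0,0,0,0,40],[0,0,0,0,0,0,40],[0,0,0,0,0,0,40],[0,0,0,0,0,0,40],[0,0,0,0,0,0,40],[0,0,0,0,0,0,40],[0,0,0,0,0,0,40]]' 60; python3 goal.py -30; python3 snap.py d
```

```text
t: 14.65
position: [0.5743, -0.0932, 0.1639]
ee_rot: [[-0.843, 0.273, 0.463], [0.341, 0.938, 0.069], [-0.415, 0.216, -0.884]]
force: [-5.0, -0.5, 6.4]
width: 0.0504
turn(tool) [-0.07 -0.05  0.  ] shift before turn(tool,mm) [-0.8   0.38  0.9 ]
shift after turn [-0.8   0.38  0.9 ] axial from knob top -29.09876311518104 lateral 0.8896910977314059
q [ 0.65  0.49 -0.64  2.28  1.75  0.16  1.23] F [-5.02 -0.49  6.39] M [-0.01  0.83  0.  ] M.n -0.04814061656019146 w 0.050423463334588 t 14.65
14.75
```

View pics/side_d.png

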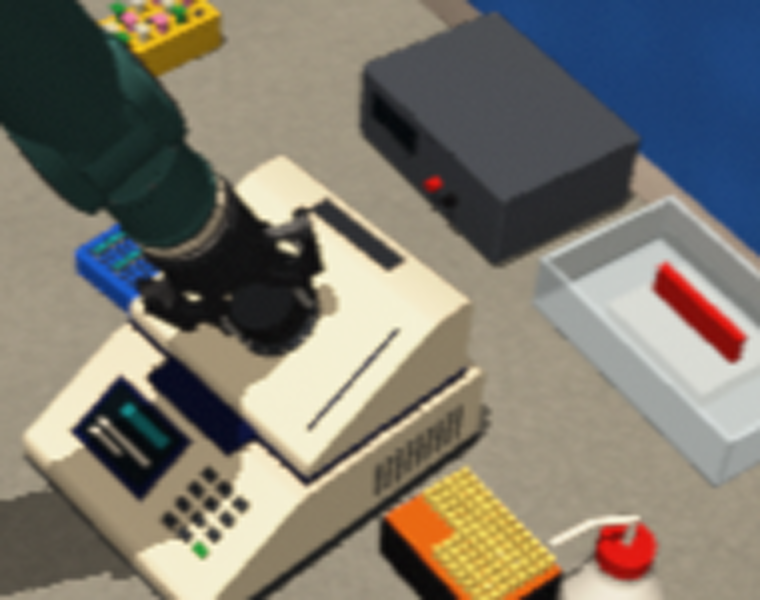

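The grip is good (50 mm opening, on axis). Turning clockwise, quickly through the range where no notch can be.

```bash
python3 -m crank '[[0,0,2,0,0,0,40],[0,0,6,0,0,0,40],[0,0,8,0,0,0,40],[0,0,8,0,0,0,40],[0,0,8,0,0,0,40],[0,0,8,0,0,0,40],[0,0,8,0,0,0,40],[0,0,4,0,0,0,40],[0,0,0,0,0,0,40],[0,0,0,0,0,0,40]]' ; python3 goal.py -30; python3 snap.py e
```

```text
t: 16.0
position: [0.5729, -0.0917, 0.1632]
ee_rot: [[-0.307, 0.833, 0.461], [0.948, 0.31, 0.072], [-0.083, 0.459, -0.884]]
force: [-6.8, 0.9, 7.0]
width: 0.0508
turn(tool) [-0.14 -0.16 -0.  ] shift before turn(tool,mm) [-2.16  1.87  0.87]
shift after turn [-2.16  1.87  0.88] axial from knob top -29.121592542974156 lateral 2.8535692968726547
q [ 0.8   0.56 -0.86  2.28  1.65  0.28  0.45] F [-6.77  0.88  6.98] M [0.04 0.94 0.09] M.n -0.002784409877668426 w 0.05083067024720548 t 16.0
16.1
```

View pics/top_e.png

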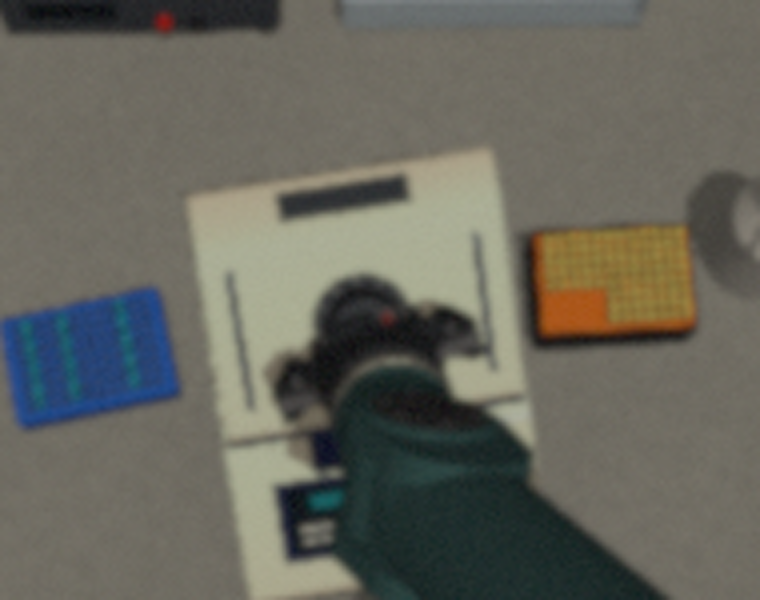

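View pics/side_e.png

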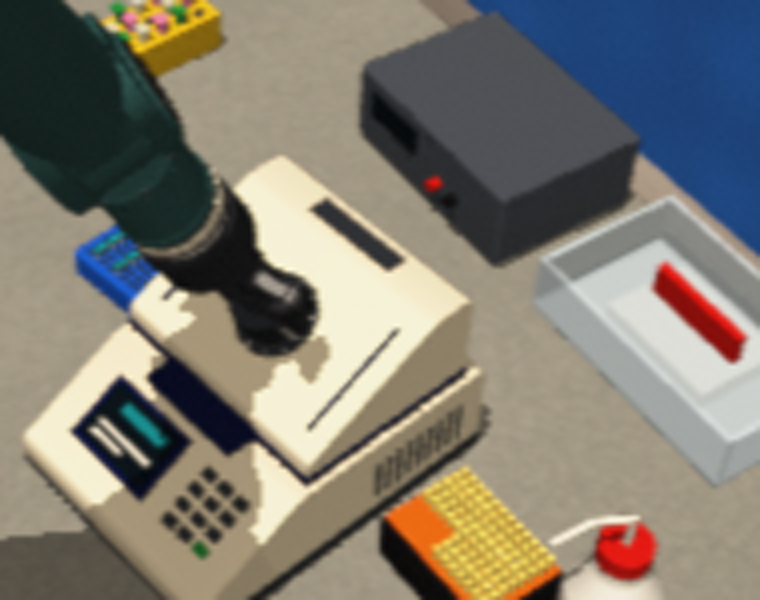

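```bash
cat > m.py <<'E'
from h import *
np.set_printoptions(precision=3,suppress=True)
K_=np.array([.5616,-.0952,.190]); n=np.array([-.464,-.070,.883]); n/=np.linalg.norm(n)
x0=np.array([-.843,.341,-.415]); x0-=n*(x0@n); x0/=np.linalg.norm(x0)
Ms=[];E=[]
s=manip.get_state()
R=np.array(s["ee_rot"]);x=R[:,0];p=np.array(s["position"]);M=np.array(s["moment"]);F=np.array(s["force"])
ang=-np.arctan2(np.cross(x0,x)@n,x0@x)
print("ang",round(ang%(2*np.pi),3),"M.n",M@n,"Mtool",R.T@M,"eff7",s["effort"][6],"F",F,"q",np.array(s["q"]),"lat(tool mm)",R.T@(K_-n*.03-p)*1e3,"w",s["width"],"t",s["t"])
E
python3 m.py
python3 -m crank '[[0,0,2,-1,0.5,0,40],[0,0,2,0,0.5,0,40],[0,0,2,0,0,0,40],[0,0,2,0,0,0,40],[0,0,0,0,0,0,40],[0,0,0,0,0,0,40],[0,0,0,0,0,0,40],[0,0,0,0,0,0,40],[0,0,0,0,0,0,40],[0,0,0,0,0,0,40]]' >/dev/null; python3 m.py
```

```text
ang 0.906 M.n -0.027781974704094024 Mtool [1.191 0.708 0.029] eff7 0.005224169144639745 F [-8.473  2.05   6.333] q [ 0.8    0.555 -0.855  2.28   1.649  0.28   0.45 ] lat(tool mm) [-2.178  1.829  0.866] w 0.05050049322203079 t 16.1
ang 1.046 M.n -0.06014333001843906 Mtool [1.442 0.77  0.063] eff7 0.08414388634264469 F [-10.018   2.979   6.441] q [ 0.814  0.563 -0.876  2.278  1.633  0.291  0.328] lat(tool mm) [-2.208  2.145  0.866] w 0.05066325746634179 t 17.35
```

```bash
python3 -m crank '[[0,0,1,1,-1,-1,40],[0,0,1,0.5,-0.5,0,40],[0,0,1,0,0,0,40],[0,0,1,0,0,0,40],[0,0,1,0,0,0,40],[0,0,1,0,0,0,40],[0,0,1,0,0,0,40],[0,0,1,0,0,0,40],[0,0,0,0,0,0,40],[0,0,0,0,0,0,40]]' >/dev/null; python3 m.py
python3 -m crank '[[0,0,1,0,0,0,40],[0,0,1,0,0,0,40],[0,0,1,0,0,0,40],[0,0,1,0,0,0,40],[0,0,1,0,0,0,40],[0,0,1,0,0,0,40],[0,0,1,0,0,0,40],[0,0,1,0,0,0,40],[0,0,0,0,0,0,40],[0,0,0,0,0,0,40]]' >/dev/null; python3 m.py
```

```text
ang 1.187 M.n 0.02751852792869493 Mtool [ 1.424  0.925 -0.025] eff7 -0.003590272754081525 F [-1.434  5.877 -9.044] q [ 0.83   0.571 -0.9    2.279  1.637  0.307  0.186] lat(tool mm) [-2.296  2.416  1.07 ] w 0.05022115384391597 t 18.6
ang 1.327 M.n -0.09046580204094258 Mtool [1.612 0.789 0.094] eff7 0.09757011663168669 F [-1.098  7.676 -9.127] q [ 0.843  0.58  -0.921  2.279  1.632  0.321  0.053] lat(tool mm) [-2.246  2.726  1.101] w 0.05034635054362274 t 19.85
```

```bash
cat > m2.py <<'E'
from h import *
import sys
np.set_printoptions(precision=3,suppress=True)
K_=np.array([.5616,-.0952,.190]); n=np.array([-.464,-.070,.883]); n/=np.linalg.norm(n)
x0=np.array([-.843,.341,-.415]); x0-=n*(x0@n); x0/=np.linalg.norm(x0)
S=[manip.get_state()]
P=None
for i in range(3):
    cam="top"
    im,d=vision.get_image(cam); S.append(manip.get_state())
    Pt=pts(cam,d); h=(Pt-K_)@n; near=(np.linalg.norm(Pt-K_,axis=-1)<.04)
    I=im.astype(int); red=near&(I[...,0]>1.35*I[...,1])&(I[...,0]>55)
    if red.any():
        q=Pt[red]-K_; m=q.mean(0); e=np.array([n[2],0,-n[0]]);e/=np.linalg.norm(e)
        f=np.cross(n,e); v,u=np.nonzero(red)
        print(cam,"red",red.sum(),"uv",u.mean(),v.mean(),"h mm",np.median(h[red])*1e3,"tail cw angle",-np.arctan2(m@f,m@e))
s=S[-1];R=np.array(s["ee_rot"]);x=R[:,0];p=np.array(s["position"])
ang=-np.arctan2(np.cross(x0,x)@n,x0@x)
print("ang",round(ang%(2*np.pi),3),"M.n",np.array([np.array(a["moment"])@n for a in S]),"eff7",np.array([a["effort"][6] for a in S]),"F",R.T@np.array(s["force"]),"q7",s["q"][6],"lat",R.T@(K_-n*.03-p)*1e3,"t",s["t"])
if len(sys.argv)>1: cv2.imwrite(f"pics/k_{sys.argv[1]}.png",cv2.resize(im[175:235,290:350,::-1],None,fx=9,fy=9,interpolation=cv2.INTER_CUBIC))
E
python3 m2.py a
```

```text
top red 3 uv 328.0 201.0 h mm 2.3338637657314005 tail cw angle 1.1607466824534067
top red 4 uv 328.0 200.75 h mm 2.3691966815632917 tail cw angle 1.1140039719250798
top red 4 uv 327.75 200.75 h mm 3.6248466136469197 tail cw angle 1.0769984821020708
ang 1.327 M.n [-0.09  -0.107 -0.107 -0.091] eff7 [0.098 0.098 0.098 0.098] F [ 5.593 -4.756  7.965] q7 0.052659059810921185 lat [-2.267  2.735  1.09 ] t 20.0
```

View pics/k_a.png

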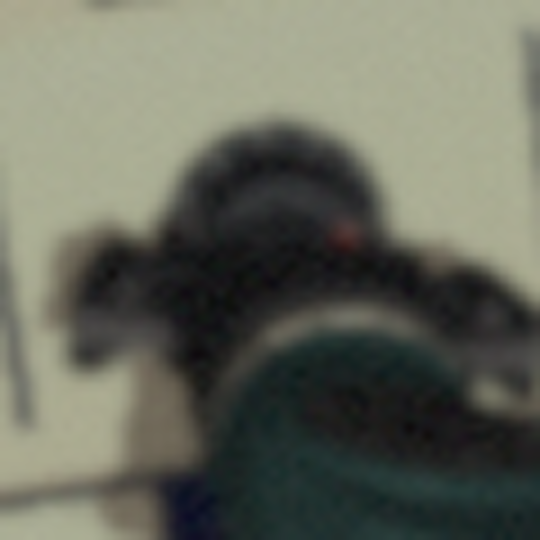

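```bash
for i in 1; do python3 -m crank '[[0,0,1,0,0,0,40],[0,0,1,0,0,0,40],[0,0,1,0,0,0,40],[0,0,1,0,0,0,40],[0,0,1,0,0,0,40],[0,0,0,0,0,0,40],[0,0,0,0,0,0,40],[0,0,0,0,0,0,40],[0,0,0,0,0,0,40],[0,0,0,0,0,0,40]]' >/dev/null; python3 m.py; done
```

```text
ang 1.414 M.n -0.02936401011836589 Mtool [1.652 0.719 0.033] eff7 0.06096918834373355 F [-0.65   6.984 -9.002] q [ 0.851  0.585 -0.934  2.278  1.63   0.33  -0.031] lat(tool mm) [-2.233  2.904  1.108] w 0.05018045031513157 t 21.25
```

```bash
python3 -m crank '[[0,0,1,0,0,0,40],[0,0,1,0,0,0,40],[0,0,1,0,0,0,40],[0,0,1,0,0,0,40],[0,0,1,0,0,0,40],[0,0,1,0,0,0,40],[0,0,1,0,0,0,40],[0,0,1,0,0,0,40],[0,0,1,0,0,0,40],[0,0,1,0,0,0,40]]' >/dev/null; python3 m.py
python3 -m crank '[[0,0,1,0,0,0,40],[0,0,1,0,0,0,40],[0,0,1,0,0,0,40],[0,0,1,0,0,0,40],[0,0,1,0,0,0,40],[0,0,1,0,0,0,40],[0,0,1,0,0,0,40],[0,0,1,0,0,0,40],[0,0,1,0,0,0,40],[0,0,1,0,0,0,40]]' >/dev/null; python3 m.py
```

```text
ang 1.588 M.n 0.08463432770769147 Mtool [ 1.782  0.528 -0.08 ] eff7 0.03481407416984439 F [  0.08    7.267 -10.074] q [ 0.866  0.595 -0.958  2.278  1.626  0.346 -0.198] lat(tool mm) [-2.133  3.296  1.095] w 0.05015071849791827 t 22.5
ang 1.763 M.n -0.05136016473750495 Mtool [1.859 0.338 0.057] eff7 0.1635100319981575 F [ 1.072  8.242 -9.832] q [ 0.88   0.605 -0.98   2.277  1.622  0.362 -0.367] lat(tool mm) [-1.94   3.674  1.104] w 0.05046382615394144 t 23.75
```

```bash
cat >> m.py <<'E'
print("  axis torque corrected",(M+np.cross(p-K_,F))@n,"Ftool",R.T@F)
E
python3 m.py
python3 -m crank '[[0,0,1,0.5,-0.5,0.3,40],[0,0,1,0.5,-0.5,0.3,40],[0,0,1,0,0,0,40],[0,0,1,0,0,0,40],[0,0,1,0,0,0,40],[0,0,1,0,0,0,40],[0,0,1,0,0,0,40],[0,0,1,0,0,0,40],[0,0,1,0,0,0,40],[0,0,1,0,0,0,40]]' >/dev/null; python3 m.py
```

```text
ang 1.763 M.n -0.05136016473750495 Mtool [1.859 0.338 0.057] eff7 0.1635100319981575 F [ 1.072  8.242 -9.832] q [ 0.88   0.605 -0.98   2.277  1.622  0.362 -0.367] lat(tool mm) [-1.94   3.674  1.104] w 0.05046382615394144 t 23.75
  axis torque corrected -0.054744773956648014 Ftool [ 4.583 -6.959  9.814]
ang 1.937 M.n 0.1773786109716275 Mtool [ 1.659 -0.139 -0.174] eff7 -0.00038354115531546995 F [-3.125  5.718 -3.078] q [ 0.891  0.615 -1.004  2.277  1.626  0.382 -0.544] lat(tool mm) [-1.783  3.923  1.032] w 0.05027809504980484 t 25.0
  axis torque corrected 0.1837627111580931 Ftool [ 1.482 -6.846  1.694]
```

```bash
python3 m2.py b
python3 - <<'E'
from h import *
im,d=vision.get_image("side"); cv2.imwrite("pics/k_bs.png",cv2.resize(im[170:230,290:350,::-1],None,fx=9,fy=9,interpolation=cv2.INTER_CUBIC))
E
```

```text
ang 1.937 M.n [ 0.177  0.013  0.024 -0.015] eff7 [-0.    -0.06  -0.032 -0.007] F [ 2.159 -6.625  0.734] q7 -0.5432218024159313 lat [-1.774  3.973  1.022] t 25.15
```

View pics/k_b.png

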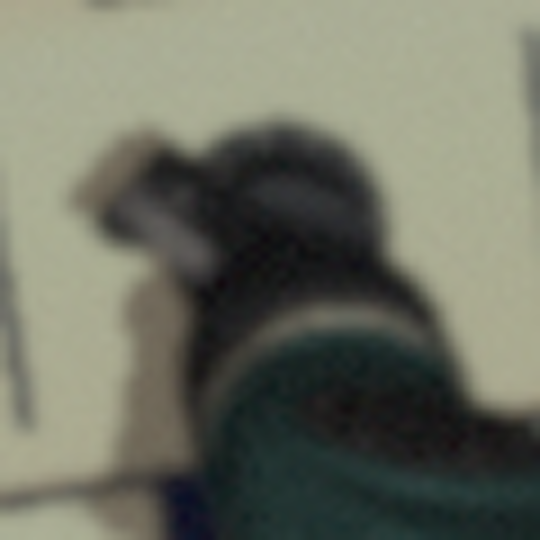

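View pics/k_bs.png

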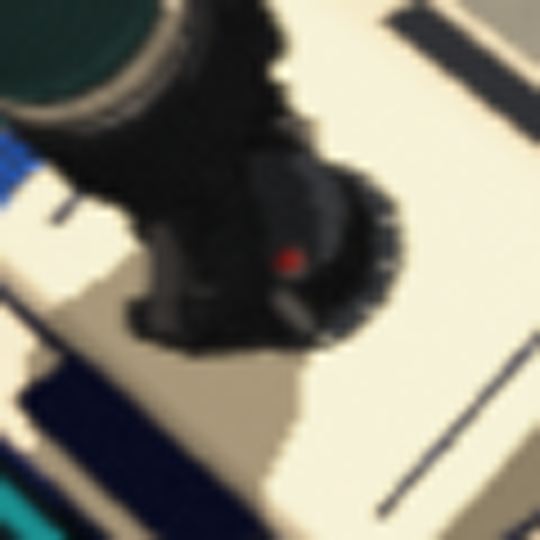

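```bash
cat > tail.py <<'E'
import sys
from h import *
np.set_printoptions(precision=3,suppress=True)
K_=np.array([.5616,-.0952,.190]); n=np.array([-.464,-.070,.883]); n/=np.linalg.norm(n)
ps=np.radians(8.5);X=np.array([np.cos(ps),np.sin(ps),0]); e=X-n*(X@n); e/=np.linalg.norm(e); f=np.cross(n,e)
def model(cam,th,h): return proj(cam,K_+n*h+.019*(e*np.cos(th)-f*np.sin(th)))
def cent(im):
    I=im.astype(float); s=np.clip(I[...,0]-1.15*np.maximum(I[...,1],I[...,2])-8,0,None)
    return s
def red(cam,im):
    s=cent(im); c=proj(cam,K_+n*.002); v,u=np.mgrid[0:400,0:640]
    s=s*(np.hypot(u-c[0],v-c[1])<12)
    if s.sum()<15: return None
    return np.array([(s*u).sum(),(s*v).sum()])/s.sum(), s.sum()
def solve(cam,uv,off):
    from scipy.optimize import least_squares
    best=None
    for t0 in np.arange(0,6.28,.5):
        r=least_squares(lambda p:model(cam,p[0],p[1]*1e-3)+off-uv,[t0,2.])
        if abs(r.x[1])<15 and (best is None or r.cost<best.cost-1e-9): best=r
    return best.x if best is not None else None, best.cost if best is not None else None
E
python3 - <<'E'
from tail import *
for tag in "bcde":
  for cam in("side","top"):
    z=np.load(f"{cam}_{tag}.npz"); r=red(cam,z["im"])
    if r is None: continue
    print(tag,cam,r, "model0",model(cam,0,.0035),"solve no off",solve(cam,r[0],0))
im,d=vision.get_image("side"); r=red("side",im); print(r)
for th in(1.7,1.8,1.9,2.0): print(th,model("side",th,0),model("side",th,.0035))
E
```

```text
b side (array([323.322, 188.389]), np.float64(468.70000000000005)) model0 [324.178 188.67 ] solve no off (array([-0.274, -0.317]), np.float64(9.267411696791611e-24))
b top (array([320.451, 197.308]), np.float64(246.55000000000007)) model0 [321.245 197.091] solve no off (array([-0.115,  3.921]), np.float64(3.1342390397517064e-24))
c top (array([320.252, 197.591]), np.float64(120.40000000000005)) model0 [321.245 197.091] solve no off (array([-0.154,  5.994]), np.float64(7.113678983259622e-19))
d top (array([320.334, 197.433]), np.float64(25.300000000000026)) model0 [321.245 197.091] solve no off (array([-0.136,  4.77 ]), np.float64(3.3685387560509185e-20))
e top (array([326.378, 199.314]), np.float64(146.70000000000005)) model0 [321.245 197.091] solve no off (None, None)
(array([321.675, 198.454]), np.float64(342.8))
1.7 [323.903 198.077] [323.491 197.637]
1.8 [323.401 198.484] [322.987 198.045]
1.9 [322.867 198.844] [322.452 198.405]
2.0 [322.307 199.153] [321.89  198.716]
```

```bash
python3 -m crank '[[0,0,0.5,0.5,-0.5,0,40],[0,0,0.5,0,0,0,40],[0,0,0.5,0,0,0,40],[0,0,0.5,0,0,0,40],[0,0,0.5,0,0,0,40],[0,0,0.5,0,0,0,40],[0,0,0.5,0,0,0,40],[0,0,0.5,0,0,0,40],[0,0,0.5,0,0,0,40],[0,0,0.5,0,0,0,40]]' >/dev/null; python3 m.py;python3 -m crank '[[0,0,0.5,0,0,0,40],[0,0,0.5,0,0,0,40],[0,0,0.5,0,0,0,40],[0,0,0.5,0,0,0,40],[0,0,0.5,0,0,0,40],[0,0,0.5,0,0,0,40],[0,0,0.5,0,0,0,40],[0,0,0.5,0,0,0,40],[0,0,0.5,0,0,0,40],[0,0,0.5,0,0,0,40]]' >/dev/null; python3 m.py
```

```text
ang 2.024 M.n 0.17913350927651228 Mtool [ 1.5   -0.368 -0.177] eff7 -0.128195034340024 F [-2.669  4.735 -2.991] q [ 0.896  0.62  -1.014  2.277  1.626  0.392 -0.63 ] lat(tool mm) [-1.688  4.082  1.028] w 0.05032462008875772 t 26.5
  axis torque corrected 0.18703751317714445 Ftool [ 0.515 -5.93   1.75 ]
ang 2.112 M.n 0.25235010845870154 Mtool [ 1.541 -0.438 -0.249] eff7 -0.08989429101347923 F [-3.125  4.752 -2.088] q [ 0.902  0.625 -1.025  2.277  1.624  0.4   -0.715] lat(tool mm) [-1.569  4.237  1.017] w 0.050251288752031095 t 27.75
  axis torque corrected 0.261522204097825 Ftool [ 0.06  -6.013  0.744]
```

```bash
python3 -m crank '[[0,0,0.5,0,0,0,40],[0,0,0.5,0,0,0,40],[0,0,0.5,0,0,0,40],[0,0,0.5,0,0,0,40],[0,0,0.5,0,0,0,40],[0,0,0.5,0,0,0,40],[0,0,0.5,0,0,0,40],[0,0,0.5,0,0,0,40],[0,0,0.5,0,0,0,40],[0,0,0.5,0,0,0,40]]' >/dev/null; python3 m.py
python3 - <<'E'
from tail import *
im,d=vision.get_image("side"); r=red("side",im); print(r)
if r: print(r[0]+[.86,.28])
for th in(1.8,1.9,2.0,2.1,2.2,2.3): print(th,model("side",th,0),model("side",th,.0035))
cv2.imwrite("pics/k_cs.png",cv2.resize(im[170:230,290:350,::-1],None,fx=9,fy=9,interpolation=cv2.INTER_CUBIC))
print(manip.get_state()["t"])
E
```

```text
ang 2.199 M.n 0.025796750366923873 Mtool [ 1.431 -0.438 -0.023] eff7 0.042075240053236485 F [-3.341  5.39  -3.123] q [ 0.908  0.63  -1.035  2.276  1.623  0.407 -0.8  ] lat(tool mm) [-1.329  4.353  1.019] w 0.05029942458672008 t 29.0
  axis torque corrected 0.0379327128205036 Ftool [-0.7   -6.849  1.606]
(array([320.014, 199.054]), np.float64(332.20000000000005))
[320.874 199.334]
1.8 [323.401 198.484] [322.987 198.045]
1.9 [322.867 198.844] [322.452 198.405]
2.0 [322.307 199.153] [321.89  198.716]
2.1 [321.727 199.41 ] [321.309 198.974]
2.2 [321.132 199.611] [320.713 199.175]
2.3 [320.53  199.754] [320.11  199.319]
29.05
```

View pics/k_cs.png

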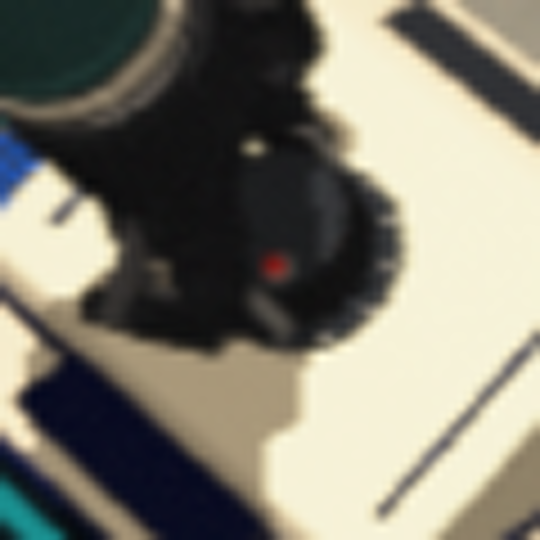

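```bash
python3 -m crank '[[0,0,0.6,0,0,0,40],[0,0,0.6,0,0,0,40],[0,0,0.6,0,0,0,40],[0,0,0.6,0,0,0,40],[0,0,0.6,0,0,0,40],[0,0,0.6,0,0,0,40],[0,0,0.6,0,0,0,40],[0,0,0.6,0,0,0,40],[0,0,0.6,0,0,0,40],[0,0,0.6,0,0,0,40]]' >/dev/null; python3 m.py
python3 - <<'E'
from tail import *
im,d=vision.get_image("side"); r=red("side",im); print(r)
if r: print(r[0]+[.86,.28])
for th in(2.2,2.3,2.4): print(th,model("side",th,0),model("side",th,.0035))
E
```

```text
ang 2.304 M.n -0.07856107815728214 Mtool [ 1.47  -0.505  0.082] eff7 0.15740130096673965 F [-1.632  6.374 -2.845] q [ 0.915  0.636 -1.047  2.276  1.621  0.416 -0.902] lat(tool mm) [-1.116  4.53   1.012] w 0.05025397644585107 t 30.3
  axis torque corrected -0.07314009347538965 Ftool [ 0.476 -6.797  2.226]
(array([319.635, 199.355]), np.float64(300.75000000000006))
[320.495 199.635]
2.2 [321.132 199.611] [320.713 199.175]
2.3 [320.53  199.754] [320.11  199.319]
2.4 [319.926 199.838] [319.504 199.403]
```

The torque has turned negative, so the knob is pulling ahead, and the tail pixel is sinking. This looks like the notch, so I'll use small steps.

```bash
python3 -m crank '[[0,0,0.4,0,0,0,40],[0,0,0.4,0,0,0,40],[0,0,0.4,0,0,0,40],[0,0,0.4,0,0,0,40],[0,0,0.4,0,0,0,40],[0,0,0.4,0,0,0,40],[0,0,0.4,0,0,0,40],[0,0,0.4,0,0,0,40],[0,0,0.4,0,0,0,40],[0,0,0.4,0,0,0,40]]' >/dev/null; python3 m.py
python3 - <<'E'
from tail import *
for i in range(2):
  im,d=vision.get_image("side"); r=red("side",im); print(r)
  if r: print(r[0]+[.86,.28])
for th in(2.2,2.3,2.4,2.5): print(th,model("side",th,0),model("side",th,.0035))
E
```

```text
ang 2.374 M.n -0.12051303911384784 Mtool [ 1.433 -0.566  0.124] eff7 0.1513137063011527 F [-1.978  5.819 -1.957] q [ 0.919  0.64  -1.054  2.276  1.62   0.422 -0.97 ] lat(tool mm) [-0.972  4.616  1.026] w 0.05053255778160668 t 31.6
  axis torque corrected -0.11391160881938381 Ftool [-0.1   -6.329  1.241]
(array([319.19 , 199.483]), np.float64(231.05))
[320.05  199.763]
(array([319.181, 199.483]), np.float64(234.50000000000003))
[320.041 199.763]
2.2 [321.132 199.611] [320.713 199.175]
2.3 [320.53  199.754] [320.11  199.319]
2.4 [319.926 199.838] [319.504 199.403]
2.5 [319.325 199.862] [318.903 199.427]
```

```bash
python3 -m crank '[[0,0,0.4,0,0,0,40],[0,0,0.4,0,0,0,40],[0,0,0.4,0,0,0,40],[0,0,0.4,0,0,0,40],[0,0,0.4,0,0,0,40],[0,0,0.4,0,0,0,40],[0,0,0.4,0,0,0,40],[0,0,0.4,0,0,0,40],[0,0,0.4,0,0,0,40],[0,0,0.4,0,0,0,40]]' >/dev/null; python3 m.py
python3 - <<'E'
from tail import *
for i in range(2):
  im,d=vision.get_image("side"); r=red("side",im); print(r)
  if r: print(r[0]+[.86,.28])
E
```

```text
ang 2.445 M.n -0.2376502072773763 Mtool [ 1.458 -0.496  0.242] eff7 0.24050951935350895 F [-2.164  6.06  -4.073] q [ 0.924  0.644 -1.062  2.275  1.619  0.428 -1.038] lat(tool mm) [-0.842  4.66   0.981] w 0.05025586911422992 t 32.95
  axis torque corrected -0.22454251388518787 Ftool [-1.589 -6.798  3.042]
None
None
```

```bash
python3 -m crank '[[0,0,0.4,0,0,0,40],[0,0,0.4,0,0,0,40],[0,0,0.4,0,0,0,40],[0,0,0.4,0,0,0,40],[0,0,0.4,0,0,0,40],[0,0,0.4,0,0,0,40],[0,0,0.4,0,0,0,40],[0,0,0.4,0,0,0,40],[0,0,0.4,0,0,0,40],[0,0,0.4,0,0,0,40]]' >/dev/null; python3 m.py
python3 - <<'E'
from h import *
im,d=vision.get_image("side")
cv2.imwrite("pics/k_ds.png",cv2.resize(im[170:230,290:350,::-1],None,fx=9,fy=9,interpolation=cv2.INTER_CUBIC))
E
```

```text
ang 2.512 M.n 0.16386085660545435 Mtool [ 1.3   -0.553 -0.16 ] eff7 -0.11117415502667427 F [ 0.01   5.256 -3.307] q [ 0.928  0.648 -1.069  2.275  1.62   0.434 -1.105] lat(tool mm) [-0.733  4.651  0.982] w 0.049989591466910094 t 34.3
  axis torque corrected 0.16806783259764674 Ftool [-0.082 -5.252  3.313]
```

View pics/k_ds.png

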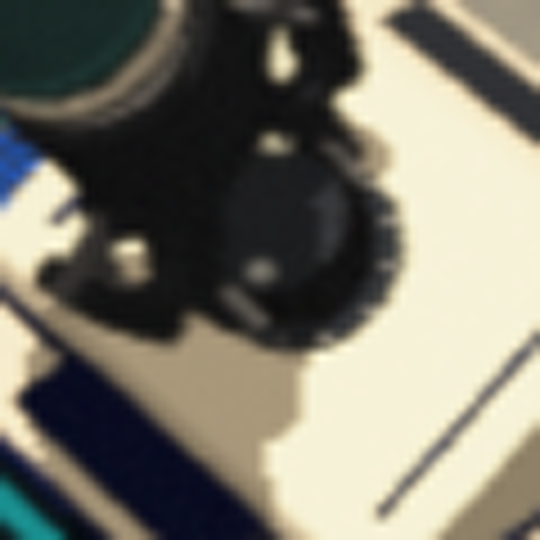

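The torque crossed from -0.24 to +0.16 Nm, so the pin is at the bottom. I'll let go and retreat along the axis.

```bash
python3 -m crank '[[0,0,0,0,0,0,85],[0,0,0,0,0,0,85],[0,0,0,0,0,0,85],[0,0,0,0,0,0,85],[0,0,0,0,0,-10,85],[0,0,0,0,0,-20,85],[0,0,0,0,0,-30,85],[0,0,0,0,0,-40,85],[0,0,0,0,0,-40,85],[0,0,0,0,0,-20,85]]'; python3 m.py; python3 snap.py f
```

```text
t: 35.6
position: [0.5042, -0.1021, 0.2928]
ee_rot: [[0.845, 0.276, 0.457], [0.276, -0.959, 0.068], [0.457, 0.069, -0.887]]
force: [0.0, 0.6, -0.1]
width: 0.0853
ang 2.513 M.n -0.008557542721829679 Mtool [ 0.118 -0.527  0.008] eff7 -1.2130804359912872 F [ 0.039  0.614 -0.067] q [ 1.275  0.303 -1.26   2.266  0.54   0.346 -0.076] lat(tool mm) [  3.703   2.113 147.852] w 0.08527627827496477 t 35.6
  axis torque corrected -0.010399475080226366 Ftool [ 0.171 -0.582  0.119]
35.7
```

View pics/side_f.png

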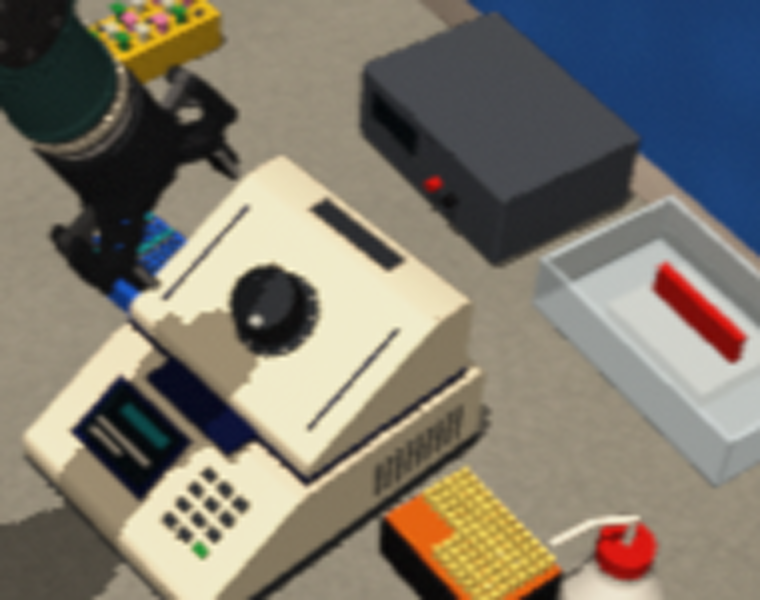

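View pics/top_f.png

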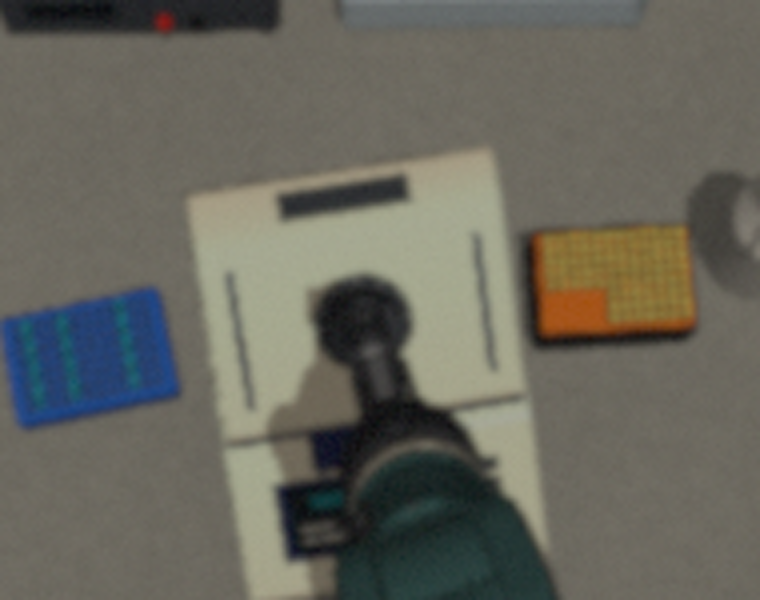

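```bash
python3 meas.py f
python3 - <<'E'
from tail import *
im=np.load("side_f.npz")["im"]; im0=np.load("side_b.npz")["im"]
cv2.imwrite("pics/k_fs.png",np.hstack([cv2.resize(a[175:215,300:340,::-1],None,fx=10,fy=10,interpolation=cv2.INTER_CUBIC) for a in (im0,im)]))
for th in (2.3,2.4,2.5,2.6): print(th,model("side",th,0)-[.86,.28],model("side",th,.0035)-[.86,.28])
I=im[190:206,305:335].astype(float); v,u=np.mgrid[190:206,305:335]; c=proj("side",K_); s=np.clip(I.min(-1)-75,0,None)*(np.hypot(u-c[0],v-c[1])<9.); print("bright",(s*u).sum()/s.sum(),(s*v).sum()/s.sum(),s.sum())
print(im[196:204,312:324].tolist()[2:6])
E
```

```text
side 921 n [-0.465  -0.0714  0.8824] tilt 28.062779568676657 yaw 8.72486534340724 h 0.03565106298020381 knob [ 0.5613 -0.0955  0.1901] mean [ 0.5609 -0.0959  0.1899] size [0.0481 0.0482] 209
top 1261 n [-0.4637 -0.0719  0.8831] tilt 27.98437401589575 yaw 8.811702197325458 h 0.03473133873907551 knob [ 0.5634 -0.0937  0.1905] mean [ 0.5653 -0.0929  0.1918] size [0.0468 0.0509] 104
2.3 [319.67  199.474] [319.25  199.039]
2.4 [319.066 199.558] [318.644 199.123]
2.5 [318.465 199.582] [318.043 199.147]
2.6 [317.875 199.546] [317.452 199.111]
bright 315.2156862745098 195.7921568627451 1020.0
[[[129, 116, 93], [49, 46, 40], [27, 27, 29], [25, 26, 28], [28, 29, 30], [49, 49, 48], [80, 80, 77], [86, 85, 82], [60, 60, 60], [52, 52, 55], [50, 51, 54], [51, 51, 54]], [[132, 119, 95], [73, 67, 56], [31, 31, 31], [25, 26, 27], [37, 37, 36], [104, 102, 94], [168, 164, 150], [167, 163, 150], [108, 106, 100], [58, 59, 60], [51, 52, 55], [50, 51, 53]], [[142, 127, 102], [97, 87, 71], [36, 34, 32], [25, 26, 27], [43, 43, 41], [120, 116, 106], [184, 178, 163], [178, 174, 159], [125, 122, 113], [61, 62, 62], [50, 52, 53], [48, 48, 49]], [[152, 137, 109], [119, 107, 85], [42, 39, 35], [22, 21, 22], [27, 27, 28], [54, 53, 51], [96, 94, 86], [108, 105, 98], [66, 65, 64], [47, 48, 49], [36, 37, 38], [24, 25, 25]]]
```

View pics/k_fs.png

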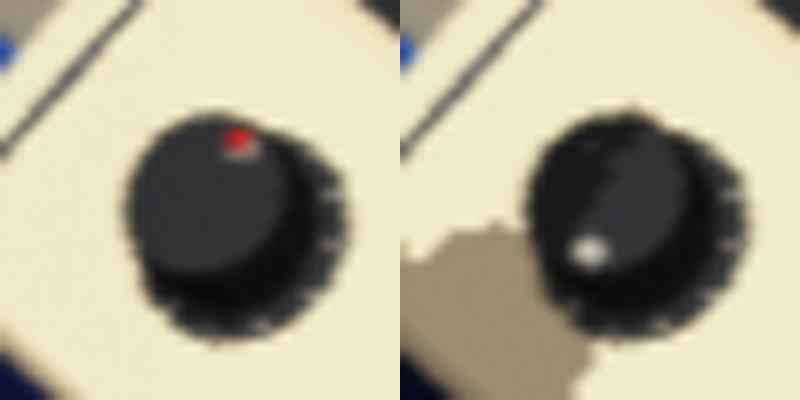

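```bash
python3 -c "
from h import *
s=manip.get_state();print(s['force'],s['t'],max(map(abs,s['qd'])))
print(manip.close_job())"
```

```text
[ 0.57629186 -0.20827116  0.15123036] 35.7 0.1552772634280952
the job is handed in; nothing more can be done
None
```

I shut the lid, turned the knob clockwise until the pin dropped into the notch, let go and handed the job in at 35.7 s. The job gives no verdict, so this rests on my last checks.

- **Lid:** I pressed the lip down until it read 19 N with almost no further movement. After the release the lid's slope measured 28.0–28.1°, which is the shut value of 28°.
- **Knob and pin:** The knob turned about 2.5 rad. Its torque went from a pull ahead of 0.24 Nm to a resistance of 0.16 Nm, and I let go there. The red tail no longer shows at the tail position, only a pale flush spot. I take this as the pin seated level, but the cameras are too coarse to confirm the height to within 1.2 mm.
- **Robot at hand-in:** It stood about 120 mm clear of the knob with the gripper open and force near zero. One joint was still settling at 0.16 rad/s, and joint 3 was within about 0.01 rad of its limit.
- **Bystanders:** The tube rack, tip box and wash bottle beside the cycler look unmoved in the pictures. I did not measure how far any bystander moved.
- **What went wrong or disagreed:**
  - The first descent on the knob stalled near a wrist singularity. The fingers closed on the knob's top edge, and I opened, realigned and gripped again.
  - Torque readings before the notch were noisy, roughly -0.1 to +0.25 Nm.
  - The base front measured about 10 mm off the model, and I left that unresolved.

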